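# Put the walnuts away and press the canister lids home

## Task

Empty all the walnuts from the handleless tumbler into the open canister, then put the canister's wooden lid on it and press it down fully home. Stand the tumbler upright on the wooden board again, and check the two small canisters: press down the lid that still stands proud until it is fully home. Do not push the other things on the counter about.

Things in the scene. Friction and masses are not known exactly. Their poses are not given: they have to be found in the camera images.
- canister: The open, wide, white ceramic canister: round, 128 mm across, rim 95 mm high, inside 114 mm across, floor 6 mm thick, fixed to the counter. Origin: centre of its underside, z up. On its rim stands a black rubber seal ring (see seal), whose top is 104 mm above the counter at the start.
- canister_mouth (a point): Centre of the canister's mouth, level with its ceramic rim (95 mm above the counter).
- seal (a joint): How far the black seal ring of the open canister is pushed down, m: 0 stands 9 mm proud of the rim, 0.009 is flush with it. It slides straight down, needs about 9 N and stays where it is left, so the lid's weight does not sink it. The lid's flange rests on the seal; pressing the lid with 12 to 20 N sinks it until the flange meets the rim.
- lid: Loose wooden lid of the open canister, 200 g, lying on the counter, knob up. Origin: centre of its underside, z up. From below: a plug 100 mm across, 12 mm high, that goes into the mouth (7 mm play all round); a flange 134 mm across, 10 mm thick; a round knob 28 mm across, 30 mm high. Its origin is 83 mm above the counter when home, 92 mm when it only rests on the unsunk seal.
- lid_top (a point): Centre of the top of the lid's knob, 52 mm above the lid's origin.
- cup: White ceramic tumbler without handle, about 130 g, standing on the wooden board with three walnuts in it. 85 mm high, 50 mm across at the foot and 70 mm at the rim (64 mm across at 60 mm height), wall 4 mm, floor 5 mm thick. Origin: centre of its underside, z up. Grip it with 40 to 60 N, or it swings back in the grip. The walnuts roll out when it is tipped well past level (about 100 degrees).
- cup_rim (a point): Centre of the tumbler's mouth, 85 mm above its origin.
- nut0: One of the three walnuts that start in the tumbler: a brown ball 28 mm across, 12 g. Origin: its centre.
- nut1: One of the three walnuts that start in the tumbler: a brown ball 28 mm across, 12 g. Origin: its centre.
- nut2: One of the three walnuts that start in the tumbler: a brown ball 28 mm across, 12 g. Origin: its centre.
- board: Wooden board, 150 mm (its x) by 220 mm (its y), 14 mm thick, fixed to the counter. Origin: centre of its underside.
- tin_a: Small round white canister, 90 mm across, 110 mm high, fixed to the counter, with a push-in wooden lid. Origin: centre of its underside. Its lid stands 6 to 10 mm proud at the start.
- tin_b: Twin of tin_a; its lid is already home at the start. Which of the two stands left or right varies.
- cap_a (a joint): How far the lid of tin_a has been pushed down, in m: 0 stands 10 mm proud (a gap of 10 mm over the rim, black bung showing), 0.010 is fully home (no gap). It slides straight down, takes about 8 N to move and stays where it is left.
- cap_b (a joint): The same for the lid of tin_b.
- cap_a_top (a point): Centre of the top of the lid of tin_a: a disc 92 mm across and 12 mm thick with a knob 26 mm across and 14 mm high; this point is the knob's top, 146 mm above the counter when the lid stands 10 mm proud, 136 mm when home.
- cap_b_top (a point): The same for tin_b.
- mill: Bystander: dark wooden pepper mill, 52 mm across, 140 mm high, upright. Origin: centre of its underside.
- salt: Bystander: glass jar with steel cap, 54 mm across, 85 mm high. Origin: centre of its underside.
- oil: Bystander: green oil bottle, 60 mm across, 200 mm high. Origin: centre of its underside.
- cactus: Bystander: cactus in a terracotta pot, 76 mm across, 135 mm high. Origin: centre of its underside.
- bowl: Bystander: white bowl, 130 mm across, 50 mm high. Beyond it a fixed dish rack (200 mm high) stands 0.51 m or more to the robot's right. Origin: centre of its underside.
- mug: Bystander: white mug, 80 mm across, 90 mm high, its handle sticking out about 30 mm along its +y. Beyond it a fixed toaster (190 mm high) stands 0.54 m or more to the robot's left. Origin: centre of its underside.
- spoon: Bystander: wooden spoon, 180 mm long, lying flat on the counter.

How it is judged (in metres and radians):
On the way, in this order (a step that is already met when the one before it is completed fails the run):
1. all three walnuts lie inside the open canister (horizontal distance between each of nut0, nut1, nut2 and canister below 0.056 m and z of each of nut0, nut1, nut2 in the frame of canister below 0.075 m), for 0.2 s.
2. the wooden lid is on the open canister and pressed home (horizontal distance between lid and canister below 0.012 m and angle between lid's own z axis and vertical below 0.06 rad and height (world z) of lid below 0.09 m and value of joint seal above 0.007 m), for 0.2 s.
At the end, for the whole second after the job is handed in: Walnuts all in the open canister; its lid centred within 12 mm, level within 0.06 rad, the seal sunk at least 7 of 9 mm; both small lids pushed in at least 8.5 of 10 mm; tumbler upright (0.08 rad) on the board, its centre 10 mm or more inside the edges; all released and at rest (all of step 1 and all of step 2 and value of joint each of cap_a, cap_b above 0.0085 m and angle between cup's own z axis and vertical below 0.08 rad and z of cup in the frame of board between 0.01 and 0.018 m and x of cup in the frame of board between -0.065 and 0.065 m and y of cup in the frame of board between -0.1 and 0.1 m and linear speed of each of cup, lid below 0.02 m/s); the robot touches nothing.
It fails at once if a bystander is pushed more than 40 mm (distance of any of mill, salt, oil, cactus, bowl, mug, spoon from where it was at the start of the episode above 0.04 m).
It fails at once if an upright bystander is tipped over (angle between any of mill, salt, oil, cactus, bowl, mug's own z axis and vertical above 0.6 rad).
It also fails if it takes over 72 s, if anything falls off the work surface, if the arm or the gripper's body presses on something with over 40 N, if the wrist force passes 120 N, or if a joint passes its speed limit or range.

## Robot

A 7-joint arm with a two-finger parallel gripper is mounted at the origin on the work surface. World frame = base frame: x ahead of the robot, y to its left, z up, the work surface at z = 0. Lengths are in mm, angles in rad, forces in N, time in s.
With the tool pointing down it reaches from about 425 to 950 mm from the base axis. Payload 4.7 kg.
Tool frame: the origin (TCP) lies at the very end of the fingers, on their centre line; the grasp point (between the pads) lies 19 mm behind it; z points along the fingers, y is the line along which they close (so a half turn about z gives the same grasp; the last joint's range is limited). The gripper opens to 87 mm and grips with 3 to 60 N. Pads are 19 mm wide; open, the fingers measure 117 mm over their backs; the gripper's body (75 mm by 190 mm) begins 51 mm behind the grasp point.
Start: joints at [1.174, 0.469, -0.049, 1.532, 0.024, 1.141, -0.082], TCP at [242.754, -629.859, 196.373] pointing down, gripper open.
Joint ranges: [-2.59, 2.59], [-0.33, 1.99], [-1.39, 1.29], [0.1, 2.45], [-1.04, 4.18], [0.21, 1.99], [-2.66, 2.66]. Speed limits (rad/s): [2.57, 2.57, 3.14, 3.14, 3.14, 3.14, 3.14].

## Interface

Orientations are given as [roll, pitch, yaw] about the fixed x, y, z axes, in that order (R = Rz(yaw) Ry(pitch) Rx(roll)).
In Python, from station import sense, eyes, job gives the robot as it stands.
- The arm moves only by the shell command python3 -m creep 'ROWS'. ROWS is a JSON object of lists of equal length, an entry for each row: "delta_pos": the shift along the tool's x, y, z as a fraction of full scale, a list of three; "turn": the turn, a rotation vector about the tool's x, y, z as a fraction of full scale, a list of three; "gripper": the closure, from 0 (fully open) to 1 (shut). A call has 1 to 20 rows; each row shifts and turns the commanded pose from where the row before left it, along the tool's axes as they then stand; what a row does not reach is not made up. Full scale, the value 1, is 0.025 m for a shift and 0.15 rad for a turn. A row lasts 1/8 s, in which the tool goes at most 62.5 mm and 10.7 degrees, less where a joint would pass 70% of its speed; a pose out of reach is approached as far as the arm can. A call with a number of a shift or a turn outside -1 to 1 is refused whole. A call with a gripper value outside its range is refused whole. The fingers move at their own pace and stop on an object; the grip force is fixed at half the most. Time passes only in rows, so rows that do not move let the fingers close. It gives the time, the measured TCP pose, the force, the opening and the grip force at its end, in the units of the state.
- sense(): the state, without advancing time (a new reading comes with each control period).
- eyes.read_camera(name): name is "side" or "top" or "wrist"; returns a dict with "frame" (400x640x3 uint8, blue, green, red), "fx", "fy", "cx", "cy" (pixels), "world_to_cam" (4x4, takes a point from world to camera coordinates); the wrist camera has in their place "mount" (4x4, takes a point from camera to tool coordinates, whose origin is the TCP and whose axes are the flange's). Camera axes: x right, y up, looking along -z (the intrinsics and any distortion apply to the point x, -y, -z); pixel columns grow to the right and rows downward; lengths in mm; the calibration is good to about 2 mm. A picture is of the moment at which its call begins: read the wrist's pose just before it. There is no depth.
- job.job_done(): hands the job in; it is judged then, once.
The state is a dict: "t": time; "joint_positions": joint angles; "qd": joint speeds; "joint_torque": joint torques, N m; "position": TCP position; "tool_rot": TCP orientation; "wrist_force": force on the tool from outside, world axes, zero at the start; "torque": the same for the moment, N m; "opening": finger opening in mm; "grasp_force": force on a finger pad.
Only numpy, scipy, OpenCV 4.12 (cv2) and the standard library are available. Lean on these libraries where they do the work, as an engineer would, in place of code of your own. Each camera call takes 0.05 s, during which the arm holds its last target. There are 200 camera calls.

## Working session

There is one attempt and no reset: what is moved stays moved. The work goes in short steps, Python scripts to look and compute and a shell command to move; the robot and the scene stay as the last step left them, time stands still between calls to the robot, and variables do not carry over. Pictures are saved under pics/ and viewed, at most 10 in all, crops included, and the job is handed in when it is done.

```bash
mkdir -p pics; ls; python3 - <<'E'
from station import sense, eyes, job
import cv2, numpy as np
s=sense(); print(s)
ims=[]
for n in ["top","side"]:
    d=eyes.read_camera(n); cv2.imwrite(f"pics/{n}0.png",d["frame"])
    print(n,d["fx"],d["fy"],d["cx"],d["cy"],np.round(d["world_to_cam"],4).tolist(),[k for k in d])
E
```

```text
pics
{'t': 0.0, 'joint_positions': array([ 1.17407829,  0.46944776, -0.04860126,  1.53367373,  0.02407252,
        1.14101718, -0.08231996]), 'qd': array([-1.59347982e-03,  9.28612462e-04, -6.77487564e-05,  7.01720918e-04,
       -9.35794312e-04, -6.68105391e-04, -9.13192059e-04]), 'joint_torque': array([-3.14739646e-04, -5.07977557e+01, -8.05197959e-02, -2.36157131e+01,
       -6.12662639e-02,  3.79353133e-02,  1.67493672e-04]), 'position': array([ 242.50208515, -629.2380371 ,  195.30380051]), 'tool_rot': array([-3.13963150e+00,  4.46393184e-05,  3.67823482e-01]), 'wrist_force': array([ 0.29552904,  0.42453288, -0.19623346]), 'torque': array([-0.00127942, -0.04009059,  0.04383894]), 'grasp_force': 0.0, 'opening': 87.18060674450638}
top 377.5832848134792 377.5832848134792 329.2324824320435 199.59729074933497 [[-0.0293, -0.9996, 0.0049, -24.0353], [0.9891, -0.0283, 0.1447, -576.0245], [-0.1445, 0.0091, 0.9895, -1061.0766], [0.0, 0.0, 0.0, 1.0]] ['frame', 'fx', 'fy', 'cx', 'cy', 'world_to_cam']
side 481.0887767965626 481.0887767965626 319.9899908063026 202.0433547294134 [[-0.7457, -0.6662, 0.0153, 432.0055], [0.4441, -0.4798, 0.7566, -351.3864], [-0.4967, 0.571, 0.6536, -1277.2354], [0.0, 0.0, 0.0, 1.0]] ['frame', 'fx', 'fy', 'cx', 'cy', 'world_to_cam']
```

View pics/top0.png

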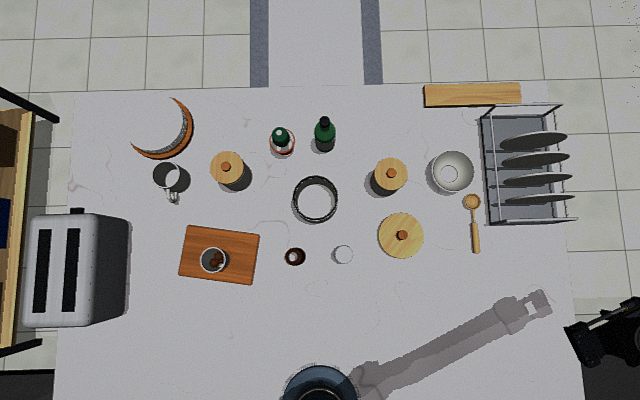

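View pics/side0.png

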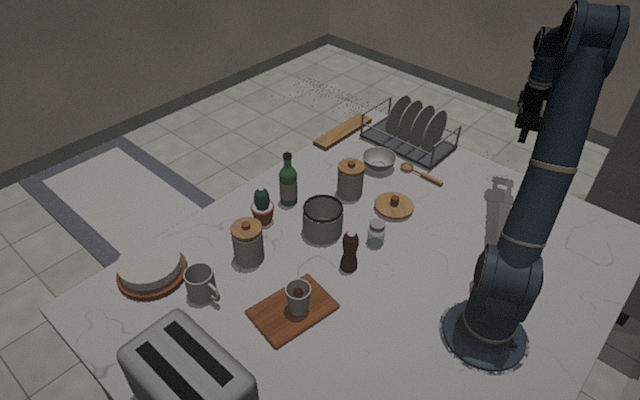

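The top view shows the cup at (214,260) on the board, the canister ring at (315,199), the lid at (401,235), and the tin knobs at (226,167) and (390,175). The mill (295,257) and salt (343,255) stand between the cup and the lid. The side view shows tins at (247,240) and (350,178), cup at (298,298).

```bash
cat > h.py <<'E'
from station import sense, eyes, job
import cv2, numpy as np
from scipy.spatial.transform import Rotation as Rn
def ray(d,u,v):
    W=np.array(d["world_to_cam"]);R=W[:3,:3];t=W[:3,3]
    o=-R.T@t; r=R.T@np.array([(u-d["cx"])/d["fx"],-(v-d["cy"])/d["fy"],-1]); return o,r
def onz(d,u,v,z):
    o,r=ray(d,u,v); return np.round(o+r*(z-o[2])/r[2],1)
def proj(d,p):
    W=np.array(d["world_to_cam"]);c=W[:3,:3]@np.array(p)+W[:3,3]
    return np.round([d["fx"]*c[0]/-c[2]+d["cx"],-d["fy"]*c[1]/-c[2]+d["cy"]],1)
def tri(d1,p1,d2,p2):
    o,a=ray(d1,*p1);q,b=ray(d2,*p2);a=a/np.linalg.norm(a);b=b/np.linalg.norm(b)
    s=np.linalg.lstsq(np.c_[a,-b],q-o,rcond=None)[0]; A=o+s[0]*a;B=q+s[1]*b
    return np.round((A+B)/2,1),round(float(np.linalg.norm(A-B)),1)
def blobs(f,mask,roi,mina=15):
    x0,y0,x1,y1=roi; m=np.zeros_like(mask); m[y0:y1,x0:x1]=mask[y0:y1,x0:x1]
    cs=cv2.findContours(m,cv2.RETR_EXTERNAL,cv2.CHAIN_APPROX_NONE)[0]
    c=max(cs,key=cv2.contourArea); h=cv2.convexHull(c)
    e=cv2.fitEllipse(h) if len(h)>=5 else None
    return c,e
E
python3 - <<'E'
from h import *
T=eyes.read_camera("top");S=eyes.read_camera("side")
def hsv(d): return cv2.cvtColor(d["frame"],cv2.COLOR_BGR2HSV)
hT,hS=hsv(T),hsv(S)
wood=lambda h:cv2.inRange(h,(8,60,90),(25,255,255))
red=lambda h:cv2.inRange(h,(0,110,30),(13,255,175))
dark=lambda h:cv2.inRange(h,(0,0,0),(180,255,70))
c,e=blobs(T,dark(hT),(285,168,345,230)); print("ring",e,onz(T,*e[0],104))
c,e=blobs(T,wood(hT),(370,205,430,265)); print("lid",e,onz(T,*e[0],22))
for n,r in dict(tinL=(205,145,250,195),tinR=(368,152,415,200)).items():
    c,e=blobs(T,wood(hT),r); print(n,e,onz(T,*e[0],122),onz(T,*e[0],130))
for n,r in dict(tinL=(228,210,270,242),tinR=(334,152,368,176)).items():
    c,e=blobs(S,wood(hS),r); print("side",n,e)
c,e=blobs(T,wood(hT)|red(hT),(170,218,265,290)); print("board",cv2.minAreaRect(c),[onz(T,*p,14).tolist() for p in cv2.boxPoints(cv2.minAreaRect(c))])
w=255-wood(hT)&~red(hT); g=cv2.inRange(hT,(0,0,150),(180,45,255)); c,e=blobs(T,g,(192,240,236,275)); print("cup",e,onz(T,*e[0],99))
for n,(u,v,z) in dict(mill=(295,257,140),salt=(343,254,85),oil=(325,121,200),cactus=(281,134,135),bowl=(452,172,50),mug=(168,175,90)).items(): print(n,onz(T,u,v,z))
a=cv2.resize(T["frame"][135:290,165:430],None,fx=3,fy=3,interpolation=cv2.INTER_CUBIC)[:,:]
b=np.hstack([cv2.resize(S["frame"][205:275,215:285],(400,400),interpolation=cv2.INTER_CUBIC),cv2.resize(S["frame"][150:220,315:385],(400,400),interpolation=cv2.INTER_CUBIC)])
cv2.imwrite("pics/b.png",b);cv2.imwrite("pics/a.png",a)
E
```

```text
ring ((315.0087585449219, 198.92648315429688), (44.792362213134766, 47.86190414428711), 169.42123413085938) [569.  -1. 104.]
lid ((400.3574523925781, 235.1496124267578), (44.671180725097656, 45.78403854370117), 144.24114990234375) [ 466.5 -246.6   22. ]
tinL ((226.39181518554688, 166.94915771484375), (32.222808837890625, 33.831722259521484), 61.7673225402832) [661.8 238.8 122. ] [659.8 236.7 130. ]
tinR ((390.4768371582031, 173.563720703125), (32.05771255493164, 33.35544967651367), 119.95468139648438) [ 630.6 -209.7  122. ] [ 628.9 -208.2  130. ]
side tinL ((245.92889404296875, 227.4209747314453), (21.635635375976562, 31.924114227294922), 80.50128173828125)
side tinR ((351.0298767089844, 165.8626708984375), (15.93740177154541, 26.40000343322754), 93.71765899658203)
board ((218.49203491210938, 254.55702209472656), (75.66232299804688, 51.639251708984375), 7.943472385406494) [[370.8, 406.3, 14.0], [519.1, 389.5, 14.0], [481.8, 167.9, 14.0], [334.6, 188.9, 14.0]]
cup ((211.99732971191406, 260.3871154785156), (23.397811889648438, 24.6063232421875), 75.46043395996094) [410.  281.2  99. ]
mill [412.5  53.6 140. ]
salt [416.7 -73.7  85. ]
oil [756.9 -34.4 200. ]
cactus [746.9  86.9 135. ]
bowl [ 645.4 -403.3   50. ]
mug [651.  411.1  90. ]
```

View pics/b.png

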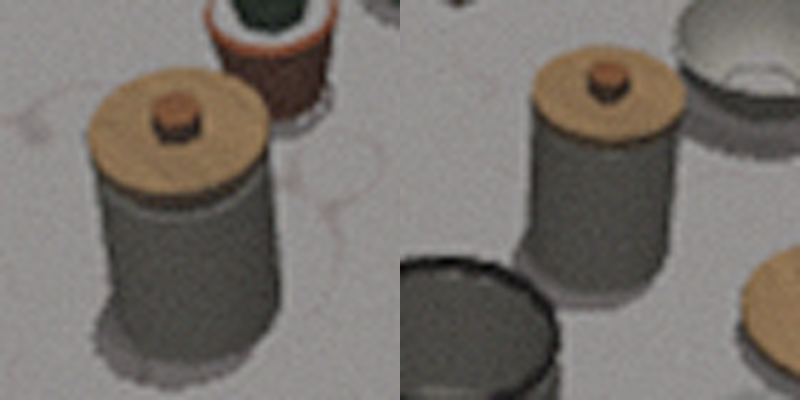

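View pics/a.png

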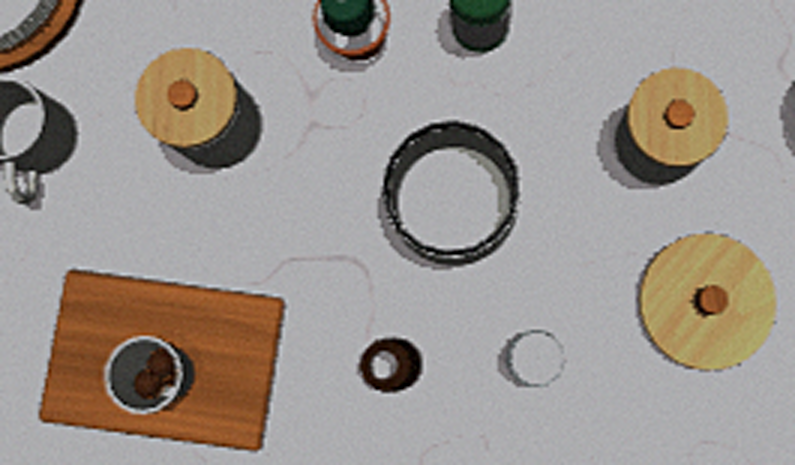

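The left tin (at about 661,237) shows a dark gap under its lid, so it is the proud one; the right one is home. In the crop the cup rim centre is at (146,374), which is pixel (213.7,259.7). I'll start with a safe travel up and over, collecting kinematic data.

```bash
python3 -m creep '{"delta_pos":[[0,0,-1],[0,0,-1],[0.9,-1,-0.2],[0.9,-1,-0.2],[0.9,-1,-0.2],[0.9,-1,-0.2],[0.9,-1,-0.2],[0.9,-1,-0.2],[0.9,-1,-0.2],[0.9,-1,-0.2],[0.9,-1,-0.2],[0.9,-1,-0.2],[0.9,-1,-0.2]],"turn":[[0,0,0],[0,0,0],[0,0,0],[0,0,0],[0,0,0],[0,0,0],[0,0,0],[0,0,0],[0,0,0],[0,0,0],[0,0,0],[0,0,0],[0,0,0]],"gripper":[0,0,0,0,0,0,0,0,0,0,0,0,0]}'
cat > log.py <<'E'
from h import *
import json
s=sense(); open("log.jsonl","a").write(json.dumps([np.array(s[k]).tolist() for k in("joint_positions","position","tool_rot")])+"\n")
print(round(float(s["t"]),2),np.round(s["joint_positions"],3),np.round(s["position"],1),np.round(s["tool_rot"],3),np.round(s["wrist_force"],1),round(float(s["opening"]),1),s["grasp_force"])
print(np.round(Rn.from_euler("xyz",s["tool_rot"]).as_matrix(),3).tolist())
E
echo '[[1.17407829,0.46944776,-0.04860126,1.53367373,0.02407252,1.14101718,-0.08231996],[242.502,-629.238,195.304],[-3.1396315,0,0.3678235]]'>log.jsonl
python3 log.py; python3 -m creep '{"delta_pos":[[1,-0.8,0],[1,-0.8,0],[1,-0.8,0],[1,-0.8,0]],"turn":[[0.5,1,0.3],[0.5,1,0.3],[0.5,1,0.3],[0.5,1,0.3]],"gripper":[0,0,0,0]}'; python3 log.py
```

```text
t: 1.82
position: [375.0, -283.1, 301.5]
tool_rot: [3.141, 0.0, 0.368]
wrist_force: [0.6, -0.2, -0.2]
opening: 86.8
grasp_force: 0.0
1.82 [ 0.804  0.059 -0.259  1.837  0.016  1.248 -0.662] [ 375.  -283.1  301.5] [3.141 0.    0.368] [ 0.6 -0.2 -0.2] 86.8 0.0
[[0.933, 0.36, 0.0], [0.36, -0.933, -0.0], [-0.0, 0.0, -1.0]]
t: 2.33
position: [442.7, -182.3, 333.0]
tool_rot: [-2.741, -0.559, 0.063]
wrist_force: [-0.9, 0.6, -0.2]
opening: 87.2
grasp_force: 0.0
2.33 [ 0.942  0.018 -0.19   1.978 -0.731  1.192 -0.342] [ 442.7 -182.3  333. ] [-2.741 -0.559  0.063] [-0.9  0.6 -0.2] 87.2 0.0
[[0.846, 0.264, 0.463], [0.053, -0.906, 0.419], [0.531, -0.33, -0.781]]
```

```bash
cat > kin.py <<'E'
import numpy as np, json, itertools
from scipy.optimize import least_squares
from scipy.spatial.transform import Rotation as Rn
def fk(q,p,s):
    h,L1,L2,L3,o1,o7,a,b,e=p
    rz=lambda t:Rn.from_euler("z",t).as_matrix(); ry=lambda t:Rn.from_euler("y",t).as_matrix()
    R=rz(s[0]*q[0]+o1); x=np.array([0,0,h]); R=R@ry(q[1])@rz(s[1]*q[2]); x=x+R@[a,0,L1]
    R=R@ry(q[3]); x=x+R@[-e,0,0]; R=R@rz(s[2]*q[4]); x=x+R@[0,0,L2]; R=R@ry(q[5]); x=x+R@[b,0,0]; R=R@rz(s[3]*q[6]+o7)
    return x+R@[0,0,L3],R
def load(): return [tuple(map(np.array,json.loads(l))) for l in open("log.jsonl")]
def res(p,s,D):
    r=[]
    for q,x,e in D:
        X,R=fk(q,p,s); r+=list((X-x)/1000)+list((R.T@Rn.from_euler("xyz",e).as_matrix()-np.eye(3)).ravel()*0.5)
    return np.array(r)
def fit():
    D=load(); best=None
    for s in itertools.product([1,-1],repeat=4):
        for o7 in(0,1.57,3.14,-1.57):
          for o1 in (0,3.14):
            f=least_squares(res,[330,450,450,350,o1,o7,0,0,0],args=(s,D),x_scale=[100]*4+[1,1]+[100]*3)
            if best is None or f.cost<best[0]: best=(f.cost,f.x.tolist(),s)
    return best
if __name__=="__main__":
    b=fit(); print(b[0],np.round(b[1],3),b[2]); json.dump(b[1:],open("kin.json","w"))
    for q,x,e in load(): print(np.round(fk(q,b[1],b[2])[0]-x,1))
E
python3 kin.py; python3 -c "
from h import *
T=eyes.read_camera('top');print(onz(T,213.7,259.7,99),onz(T,315.5,199.3,104),onz(T,401.7,236,22),[onz(T,225.7,166.7,z) for z in(144,)],onz(T,402.3,234.7,52))"
```

```text
0.000460249790141195 [ 1.99039e+02  5.83637e+02  4.22440e+02  3.23491e+02 -5.30000e-02
  1.52200e+00  1.03110e+01 -2.83890e+01 -2.17610e+01] (-1, -1, -1, -1)
[ 6.1  1.3 -0.5]
[ 6.  15.5  1.3]
[ 1.8 -1.8 -0.8]
[411.7 276.6  99. ] [567.9  -2.4 104. ] [ 463.9 -250.4   22. ] [array([657.1, 234.8, 144. ])] [ 466.3 -246.4   52. ]
```

```bash
Z='"delta_pos":[[0,0,0],[0,0,0]],"turn":[[0,0,0],[0,0,0]],"gripper":[0,0]'
head -1 log.jsonl > l2; mv l2 log.jsonl
python3 -m creep '{"delta_pos":[[0,0,0],[0,0,0]],"turn":[[0,0,0],[0,0,0]],"gripper":[0,0]}' >/dev/null; python3 log.py
python3 -m creep '{"delta_pos":[[0.5,-1,0],[0.5,-1,0],[0.5,-1,0],[0.5,-1,0],[0,0,0],[0,0,0]],"turn":[[-1,0,0],[-1,0,0],[-1,0,0],[-1,0,0],[0,0,0],[0,0,0]],"gripper":[0,0,0,0,0,0]}' >/dev/null; python3 log.py
python3 -m creep '{"delta_pos":[[0.5,-1,-0.5],[0.5,-1,-0.5],[0.5,-1,-0.5],[0.5,-1,-0.5],[0,0,0],[0,0,0]],"turn":[[0,0,1],[0,0,1],[0,0,1],[0,0,1],[0,0,0],[0,0,0]],"gripper":[0,0,0,0,0,0]}' >/dev/null; python3 log.py
sed -i 's/for o7 in(0,1.57,3.14,-1.57)/for o7 in (0,1.57,3.14,-1.57)/' kin.py; python3 kin.py
```

```text
2.62 [ 0.941  0.019 -0.191  1.975 -0.723  1.192 -0.346] [ 442.6 -182.8  332.4] [-2.748 -0.554  0.069] [-0.1 -0.3  0.6] 87.0 0.0
[[0.848, 0.266, 0.458], [0.059, -0.907, 0.417], [0.526, -0.326, -0.785]]
3.38 [ 0.827 -0.323 -0.573  2.083 -0.235  0.771 -1.203] [465.8 -91.  369.9] [ 2.977 -0.545  0.064] [-0.2 -0.2 -0.3] 87.0 0.0
[[0.853, -0.022, 0.521], [0.055, -0.99, -0.131], [0.519, 0.14, -0.843]]
4.12 [ 0.838 -0.321 -0.776  1.901 -0.131  0.918 -2.081] [500.6   1.3 434.7] [-2.936 -0.53  -0.64 ] [-0.2  0.2 -0.2] 87.0 0.0
[[0.692, -0.502, 0.518], [-0.515, -0.847, -0.132], [0.505, -0.176, -0.845]]
0.0006543001341077481 [ 2.67487e+02  5.73499e+02  4.79537e+02  3.00570e+02 -3.70000e-02
  1.53900e+00  6.20800e+00 -6.86000e+00 -8.51020e+01] (-1, -1, -1, -1)
[16.  10.1  2.3]
[-1.3 -0.5 -2.8]
[-4.4  9.9  0.4]
[11.1  4.   0. ]
```

```bash
cat > ik.py <<'E'
from kin import *
P,S=json.load(open("kin.json"))
lo=np.array([-2.59,-.33,-1.39,.1,-1.04,.21,-2.66])+.05;hi=np.array([2.59,1.99,1.29,2.45,4.18,1.99,2.66])-.05
def ik(x,R,seeds):
    best=None
    for q0 in seeds:
        f=least_squares(lambda q:np.r_[(fk(q,P,S)[0]-x)/300,(fk(q,P,S)[1]-R).ravel(),.003*(q-q0)],np.clip(q0,lo+.01,hi-.01),bounds=(lo,hi))
        r=np.linalg.norm(fk(f.x,P,S)[0]-x)+300*np.linalg.norm(fk(f.x,P,S)[1]-R)
        if best is None or r<best[0]: best=(r,f.x)
    return best
def Rt(beta,alpha,gam=0,flip=0):
    b,a=np.radians([beta,alpha]); z=np.array([np.sin(b)*np.cos(a),np.sin(b)*np.sin(a),-np.cos(b)])
    y=np.array([np.sin(a),-np.cos(a),0]); x=np.cross(y,z); R=np.c_[x,y,z]
    return R@Rn.from_euler("z",np.radians(gam)+np.pi*flip).as_matrix()
E
python3 - <<'E'
from ik import *
rng=np.random.default_rng(0); q0=load()[-1][0]
seeds=[q0]+[rng.uniform(lo,hi) for _ in range(5)]
g=np.array([411.7,276.6,14+59])
for be in(45,60,75):
  for al in range(-60,181,40):
    for fl in(0,1):
      R=Rt(be,al,0,fl); b=ik(g+R[:,2]*19,R,seeds)
      if b[0]<20:
        c=np.array([568,-2,185]); o=[]
        for ga in(-150,-130,-110,110,130,150):
          for a2 in range(-60,181,40):
            R2=Rt(max(be,60),a2,ga,fl); d=ik(c+R2[:,2]*19,R2,[b[1]]+seeds[:2])
            if d[0]<20: o.append((ga,a2))
        print(be,al,fl,round(b[0]),np.round(b[1],2),o)
E
```

```text
45 -60 0 0 [-1.33  0.69  0.43  1.92  0.55  0.99  2.32] [(-150, -60), (-150, -20), (-150, 20), (-150, 60), (-150, 140), (-130, -60), (-130, -20), (-130, 20), (-130, 60), (-130, 100), (-130, 140), (-110, -60), (-110, -20), (-110, 20), (-110, 60), (-110, 100), (-110, 140), (110, -60), (110, -20), (110, 20), (110, 60), (110, 100), (110, 140), (130, -60), (130, -20), (130, 20), (130, 60), (130, 100), (130, 140), (150, -60), (150, -20), (150, 20), (150, 60), (150, 100), (150, 140)]
45 -60 1 0 [-0.48  0.76 -0.67  1.91  1.09  1.43 -1.24] [(-150, -60), (-150, -20), (-150, 60), (-150, 100), (-150, 140), (-130, -60), (-130, -20), (-130, 20), (-130, 60), (-130, 100), (-130, 140), (-110, -60), (-110, -20), (-110, 20), (-110, 60), (-110, 100), (-110, 140), (110, -60), (110, -20), (110, 20), (110, 60), (110, 100), (110, 140), (130, -60), (130, 20), (130, 60), (130, 100), (130, 140), (150, 60), (150, 100), (150, 140)]
45 -20 0 0 [-1.36  0.59  0.41  2.2   1.27  0.56  2.17] [(-150, -60), (-150, -20), (-150, 20), (-150, 60), (-150, 140), (-130, -60), (-130, -20), (-130, 20), (-130, 60), (-130, 100), (-
[... 13526 characters left out ...]
), (-130, 60), (-130, 100), (-110, -60), (-110, -20), (-110, 20), (-110, 60), (-110, 100), (-110, 140), (110, -60), (110, -20), (110, 20), (110, 60), (110, 100), (110, 140), (130, -60), (130, -20), (130, 20), (130, 60), (130, 100), (130, 140), (150, -60), (150, -20), (150, 20), (150, 60), (150, 100), (150, 140)]
75 180 1 0 [-0.14  1.05 -0.42  1.43 -0.21  1.9  -2.11] [(-150, -60), (-150, -20), (-150, 20), (-150, 60), (-150, 100), (-150, 140), (-130, -60), (-130, -20), (-130, 20), (-130, 60), (-130, 100), (-130, 140), (-110, -60), (-110, -20), (-110, 20), (-110, 60), (-110, 100), (-110, 140), (110, -60), (110, -20), (110, 20), (110, 60), (130, 20), (130, 60), (130, 100), (150, 60), (150, 100)]
```

```bash
cat > plan.py <<'E'
from ik import *
from station import sense
def step(x1,R1):
    s=sense(); x0=np.array(s["position"]);R0=Rn.from_euler("xyz",s["tool_rot"]).as_matrix()
    w=Rn.from_matrix(R0.T@R1).as_rotvec(); return x0,R0,w
def rows(x1,R1,n):
    "n equal rows: turn w/n each about tool axes (const); shifts in the turning tool frame"
    x0,R0,w=step(x1,R1); out=[]
    for i in range(n):
        # shift applied along tool axes before the row's turn
        out.append(np.round((Rn.from_rotvec(w*i/n).as_matrix().T@R0.T@(x1-x0))/n/25,2).tolist())
    return out,np.round(w/n/.15,3).tolist()
def follow(q,x1,R1,n=60):
    x0,R0=fk(q,P,S); w=Rn.from_matrix(R0.T@R1).as_rotvec(); q=q.copy(); mid=(lo+hi)/2
    for i in range(1,n+1):
        f=ik(x0+(x1-x0)*i/n,R0@Rn.from_rotvec(w*i/n).as_matrix(),[q]); q=f[1]
    return f[0],q
E
python3 - <<'E'
from plan import *
s=sense();q=np.array(s["joint_positions"]);g=np.array([411.7,276.6,14+59])
for be in(50,60):
 for al in(125,140,150):
  for fl in(0,1):
    R=Rt(be,al,0,fl);x1=g+R[:,2]*(19-110)+[0,0,60]; _,_,w=step(x1,R); r=follow(q,x1,R,15)
    print(be,al,fl,np.round(w,2),round(np.linalg.norm(w),2),round(r[0]),np.round(r[1],2))
E
```

```text
50 125 0 [ 1.71 -0.14 -2.08] 2.7 0 [ 0.17  0.51 -0.33  1.8  -0.6   1.37  0.74]
50 125 1 [-0.11 -1.35  0.48] 1.44 0 [ 0.51  0.63 -0.8   1.81 -0.37  1.26 -2.61]
50 140 0 [ 1.89 -0.22 -2.25] 2.95 0 [ 0.14  0.6  -0.42  1.66 -0.44  1.5   0.76]
50 140 1 [-0.16 -1.39  0.21] 1.41 0 [ 0.45  0.75 -0.88  1.66 -0.19  1.43 -2.61]
50 150 0 [ 2.02 -0.27 -2.37] 3.12 0 [ 0.12  0.66 -0.48  1.57 -0.33  1.59  0.79]
50 150 1 [-0.19 -1.41  0.02] 1.42 0 [ 0.39  0.81 -0.92  1.57 -0.09  1.54 -2.59]
60 125 0 [ 1.88 -0.08 -1.92] 2.69 0 [ 0.49  0.73 -0.72  1.77 -0.47  1.35  0.65]
60 125 1 [-0.07 -1.52  0.5 ] 1.6 0 [ 0.59  0.79 -0.86  1.77 -0.37  1.31 -2.59]
60 140 0 [ 2.08 -0.19 -2.07] 2.94 0 [ 0.42  0.84 -0.8   1.61 -0.28  1.52  0.61]
60 140 1 [-0.14 -1.56  0.22] 1.59 0 [ 0.47  0.87 -0.88  1.61 -0.23  1.51 -2.58]
60 150 0 [ 2.21 -0.27 -2.17] 3.11 0 [ 0.17  0.79 -0.53  1.51 -0.35  1.69  0.78]
60 150 1 [-0.19 -1.58  0.04] 1.59 0 [ 0.38  0.92 -0.89  1.51 -0.15  1.63 -2.56]
```

```bash
python3 -m creep '{"delta_pos":[[0,0,0],[0,0,0],[0,0,0],[0,0,0],[0,0,0],[0,0,0],[0,0,0],[0,0,0],[0,0,0],[0,0,0],[0,0,0],[0,0,0],[0,0,0],[0,0,0],[0,0,0],[0,0,0],[0,0,0],[0,0,0]],"turn":[[0,0,-1],[0,0,-1],[0,0,-1],[0,0,-1],[0,0,-1],[0,0,-1],[0,0,-1],[0,0,-1],[0,0,-1],[0,0,-1],[0,0,-1],[0,0,-1],[0,0,-1],[0,0,-1],[0,0,-1],[0,0,-1],[0,0,-1],[0,0,-1]],"gripper":[0,0,0,0,0,0,0,0,0,0,0,0,0,0,0,0,0,0]}' >/dev/null; python3 log.py; python3 - <<'E'
from plan import *
s=sense();q=np.array(s["joint_positions"]);g=np.array([411.7,276.6,14+59])
R=Rt(60,135,0,0);x1=g+R[:,2]*(19-120)+[0,0,60];print(x1,step(x1,R)[2],follow(q,x1,R,15));print(rows(x1,R,14))
E
```

```text
6.38 [ 0.176 -0.246 -0.335  1.92   0.174  0.941  0.314] [500.6   1.9 434. ] [2.727 0.394 2.038] [ 0.4  0.1 -0. ] 86.9 0.0
[[-0.416, 0.748, 0.518], [0.825, 0.55, -0.132], [-0.384, 0.372, -0.845]]
[473.54961601 214.75038399 183.5       ] [ 0.44821501  1.47967107 -0.02842277] (np.float64(0.0003311514005421324), array([ 0.17296951,  0.67714147, -0.35220634,  1.64893589, -0.55810189,
        1.57954611,  0.81937736]))
([[0.81, 0.01, 0.48], [0.75, 0.03, 0.57], [0.69, 0.05, 0.64], [0.62, 0.07, 0.71], [0.54, 0.1, 0.77], [0.45, 0.12, 0.82], [0.37, 0.15, 0.85], [0.27, 0.18, 0.88], [0.18, 0.21, 0.9], [0.08, 0.24, 0.91], [-0.01, 0.27, 0.9], [-0.11, 0.3, 0.89], [-0.2, 0.32, 0.86], [-0.29, 0.35, 0.82]], [0.213, 0.705, -0.014])
```

```bash
python3 -m creep '{"delta_pos":[[0.81,0.01,0.48],[0.75,0.03,0.57],[0.69,0.05,0.64],[0.62,0.07,0.71],[0.54,0.1,0.77],[0.45,0.12,0.82],[0.37,0.15,0.85],[0.27,0.18,0.88],[0.18,0.21,0.9],[0.08,0.24,0.91],[0,0.27,0.9],[-0.11,0.3,0.89],[-0.2,0.32,0.86],[-0.29,0.35,0.82],[0,0,0],[0,0,0]],"turn":[[0.21,0.7,0],[0.21,0.7,0],[0.21,0.7,0],[0.21,0.7,0],[0.21,0.7,0],[0.21,0.7,0],[0.21,0.7,0],[0.21,0.7,0],[0.21,0.7,0],[0.21,0.7,0],[0.21,0.7,0],[0.21,0.7,0],[0.21,0.7,0],[0.21,0.7,0],[0,0,0],[0,0,0]],"gripper":[0,0,0,0,0,0,0,0,0,0,0,0,0,0,0,0]}' >/dev/null; python3 log.py; python3 kin.py; python3 - <<'E'
from plan import *
from h import *
s=sense();R0=Rn.from_euler("xyz",s["tool_rot"]).as_matrix()
d=eyes.read_camera("wrist");print(np.round(d["mount"],3).tolist(),d["fx"],d["cx"],d["cy"])
t=eyes.read_camera("side")
im=np.hstack([d["frame"],t["frame"]]);cv2.imwrite("pics/c.png",cv2.resize(im,(800,250)))
g=np.array([411.7,276.6,14+59]);R=Rt(60,135,0,0);x1=g+R[:,2]*(19-70)
print(step(x1,R)[2]/.15, R0.T@(x1-s["position"])/25)
E
```

```text
8.38 [ 0.138  0.677 -0.299  1.651 -0.619  1.541  0.847] [479.4 217.3 186.5] [ 3.136 -1.04   2.329] [-0.1 -0.4 -0.5] 87.2 0.0
[[-0.348, 0.729, -0.589], [0.367, 0.684, 0.63], [0.862, 0.003, -0.506]]
0.0013759226717126255 [ 2.94653e+02  5.73898e+02  5.04578e+02  2.89100e+02 -3.30000e-02
  1.54500e+00  1.66830e+01  1.92020e+01 -1.10498e+02] (-1, -1, -1, -1)
[17.6 15.6  3.1]
[-2.9  3.   3.5]
[-4.7  9.1 -3.6]
[14.8  0.3 -1.1]
[-2.6 25.2 -0.4]
[ 3.5  6.4 -1.4]
[[0.0, 0.958, 0.286, 79.293], [1.0, -0.0, -0.001, -0.343], [-0.001, 0.286, -0.958, -188.736], [0.0, 0.0, 0.0, 1.0]] 318.17868961517564 321.10650660057314 204.21092082454706
[ 0.19921605  0.05937241 -0.07653505] [-2.11612211 -0.30778945  3.34829402]
```

View pics/c.png

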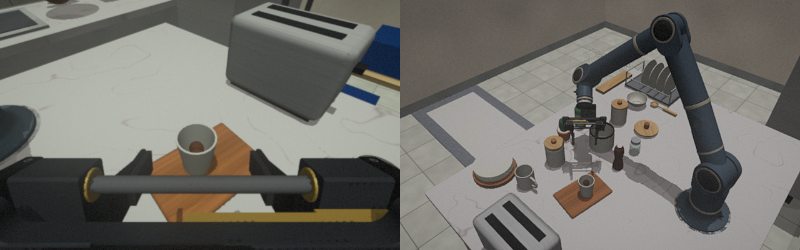

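```bash
cat >> h.py <<'E'
def wrist():
    s=sense(); d=eyes.read_camera("wrist"); R=Rn.from_euler("xyz",s["tool_rot"]).as_matrix()
    T=np.eye(4);T[:3,:3]=R;T[:3,3]=s["position"]; d["world_to_cam"]=np.linalg.inv(T@np.array(d["mount"])); return d
E
python3 - <<'E'
from h import *
d=wrist(); f=d["frame"]; cv2.imwrite("pics/w1.png",f)
h=cv2.cvtColor(f,cv2.COLOR_BGR2HSV)
th=np.linspace(0,2*np.pi,40)
pts=np.array([proj(d,[411.7+35*np.cos(a),276.6+35*np.sin(a),99]) for a in th]);print(pts.min(0),pts.max(0))
g=f.copy();cv2.polylines(g,[pts.astype(int)],True,(0,0,255),1)
cv2.imwrite("pics/w2.png",cv2.resize(g[160:320,240:400],None,fx=3,fy=3))
E
```

```text
[277.9 196.1] [345.6 248.1]
```

View pics/w2.png

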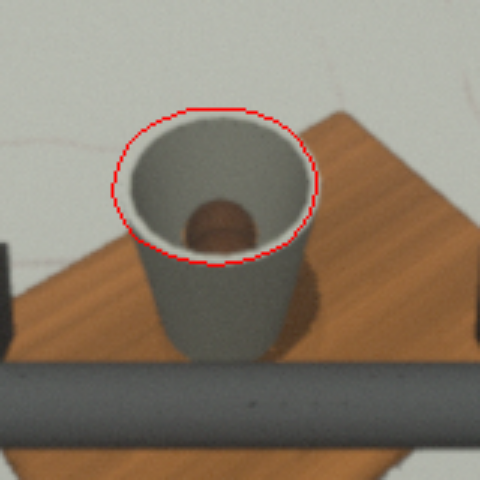

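The red prediction fits the real rim within about 1 mm (the rim is slightly right of it), so the cup is at about (412.5, 277.3).

```bash
python3 -m creep '{"delta_pos":[[-0.53,-0.07,0.84],[-0.53,-0.07,0.84],[-0.53,-0.07,0.84],[-0.53,-0.07,0.84],[0,0,0]],"turn":[[0.05,0.015,-0.02],[0.05,0.015,-0.02],[0.05,0.015,-0.02],[0.05,0.015,-0.02],[0,0,0]],"gripper":[0,0,0,0,0]}' >/dev/null; python3 log.py; cat > rel.py <<'E'
import sys
from plan import *
# args: grasp x y z beta alpha gamma back(mm)
x,y,z,be,al,ga,bk=map(float,sys.argv[1:]); s=sense();R0=Rn.from_euler("xyz",s["tool_rot"]).as_matrix()
R=Rt(be,al,ga);x1=np.array([x,y,z])+R[:,2]*(19-bk)
print("shift",np.round(R0.T@(x1-s["position"])/25,2),"turn",np.round(step(x1,R)[2]/.15,2))
E
python3 rel.py 412.5 277.3 74 60 135 0 0
```

```text
9.15 [ 0.096  0.77  -0.314  1.75  -0.612  1.384  0.934] [441.7 246.6  98.9] [-3.137 -1.051  2.355] [-0.  -0.3  0.4] 87.2 0.0
[[-0.351, 0.706, -0.616], [0.352, 0.709, 0.612], [0.868, -0.002, -0.497]]
shift [-0.03  0.05  2.73] turn [-0.02 -0.02 -0.01]
```

```bash
python3 -m creep '{"delta_pos":[[0,0.01,0.68],[0,0.01,0.68],[0,0.01,0.68],[0,0.02,0.68],[0,0,0],[0,0,0],[0,0,0],[0,0,0],[0,0,0]],"turn":[[0,0,0],[0,0,0],[0,0,0],[0,0,0],[0,0,0],[0,0,0],[0,0,0],[0,0,0],[0,0,0]],"gripper":[0,0,0,0,0,1,1,1,1]}'; python3 rel.py 412.5 277.3 74 60 135 0 0
```

```text
t: 10.28
position: [402.0, 288.8, 64.9]
tool_rot: [-3.139, -1.05, 2.355]
wrist_force: [0.0, -1.1, 0.7]
opening: 62.7
grasp_force: 28.8
shift [ 0.   -0.03  0.04] turn [-0.01 -0.02 -0.  ]
```

```bash
python3 -m creep '{"delta_pos":[[0.4,0,-0.2],[0.75,0,-0.43],[0.75,0,-0.43],[0.75,0,-0.43],[0.75,0,-0.43],[0.75,0,-0.43],[0,0,0]],"turn":[[0,0,0],[0,0,0],[0,0,0],[0,0,0],[0,0,0],[0,0,0],[0,0,0]],"gripper":[1,1,1,1,1,1,1]}'; python3 log.py;  python3 rel.py 537 -1 195 60 135 0 0;python3 - <<'E'
from plan import *
q=np.array(sense()["joint_positions"])
for al in (110,120,135):
  for ga in(0,70,140):
    R=Rt(60,al,ga);r=follow(q,np.array([537,-1,180])+R[:,2]*19,R,10);print(al,ga,round(r[0],1),np.round(r[1],2))
    q2=q
E
```

```text
t: 11.15
position: [402.1, 289.9, 185.6]
tool_rot: [3.138, -1.048, 2.36]
wrist_force: [0.4, -0.8, -1.6]
opening: 62.9
grasp_force: 28.9
11.15 [ 0.066  0.608 -0.365  1.813 -0.683  1.411  0.839] [402.1 289.9 185.6] [ 3.138 -1.048  2.36 ] [ 0.4 -0.8 -1.6] 62.9 28.860646644607186
[[-0.354, 0.706, -0.613], [0.352, 0.708, 0.613], [0.867, 0.002, -0.499]]
shift [-5.68 -4.42 -9.86] turn [-0.   -0.01  0.01]
110 0 0.0 [ 0.42  0.69 -0.14  1.64 -0.67  1.59  0.9 ]
110 70 0.0 [ 0.26  0.69  0.07  1.64 -0.76  1.65 -0.25]
110 140 0.0 [ 0.11  0.71  0.27  1.64 -0.85  1.71 -1.41]
120 0 0.0 [ 0.39  0.72 -0.16  1.57 -0.57  1.68  0.94]
120 70 0.0 [ 0.22  0.72  0.06  1.57 -0.66  1.74 -0.2 ]
120 140 0.0 [ 0.07  0.74  0.27  1.57 -0.75  1.8  -1.35]
135 0 0.0 [ 0.33  0.77 -0.19  1.48 -0.41  1.8   1.02]
135 70 0.0 [ 0.17  0.76  0.04  1.48 -0.51  1.85 -0.1 ]
135 140 0.0 [ 0.01  0.78  0.26  1.48 -0.6   1.9  -1.24]
```

```bash
python3 - <<'E'
from plan import *
R=Rt(60,120,0);print(rows(np.array([540,7,200])+R[:,2]*19,R,14))
E
```

```text
([[-0.39, -0.28, -0.7], [-0.39, -0.27, -0.71], [-0.39, -0.25, -0.71], [-0.4, -0.24, -0.72], [-0.4, -0.22, -0.72], [-0.4, -0.2, -0.72], [-0.4, -0.19, -0.73], [-0.4, -0.17, -0.73], [-0.41, -0.16, -0.73], [-0.41, -0.14, -0.73], [-0.41, -0.13, -0.74], [-0.41, -0.11, -0.74], [-0.41, -0.09, -0.74], [-0.41, -0.08, -0.74]], [-0.108, -0.001, 0.063])
```

```bash
python3 -m creep '{"delta_pos":[[-0.39,-0.28,-0.7],[-0.39,-0.27,-0.71],[-0.39,-0.25,-0.71],[-0.4,-0.24,-0.72],[-0.4,-0.22,-0.72],[-0.4,-0.2,-0.72],[-0.4,-0.19,-0.73],[-0.4,-0.17,-0.73],[-0.41,-0.16,-0.73],[-0.41,-0.14,-0.73],[-0.41,-0.13,-0.74],[-0.41,-0.11,-0.74],[-0.41,-0.09,-0.74],[-0.41,-0.08,-0.74],[0,0,0],[0,0,0]],"turn":[[-0.11,0,0.06],[-0.11,0,0.06],[-0.11,0,0.06],[-0.11,0,0.06],[-0.11,0,0.06],[-0.11,0,0.06],[-0.11,0,0.06],[-0.11,0,0.06],[-0.11,0,0.06],[-0.11,0,0.06],[-0.11,0,0.06],[-0.11,0,0.06],[-0.11,0,0.06],[-0.11,0,0.06],[0,0,0],[0,0,0]],"gripper":[1,1,1,1,1,1,1,1,1,1,1,1,1,1,1,1]}'; python3 log.py;  python3 rel.py 540 7 185 60 120 70 0;python3 rel.py 540 7 180 60 120 0 0
```

```text
t: 13.15
position: [530.7, 21.9, 188.2]
tool_rot: [3.133, -1.052, 2.103]
wrist_force: [-1.5, 0.5, -1.3]
opening: 63.1
grasp_force: 28.8
13.15 [ 0.395  0.717 -0.186  1.556 -0.592  1.676  0.924] [530.7  21.9 188.2] [ 3.133 -1.052  2.103] [-1.5  0.5 -1.3] 63.1 28.848569998517632
[[-0.252, 0.866, -0.433], [0.427, 0.501, 0.753], [0.868, 0.004, -0.496]]
shift [-0.46  0.02  0.21] turn [-0.01 -0.03  8.17]
shift [-0.64  0.02  0.31] turn [ 0.01 -0.03  0.03]
```

```bash
python3 -m creep '{"delta_pos":[[-0.32,0,0.15],[-0.32,0,0.15],[0,0,0],[0,0,0],[0,0,0],[0,0,0],[0,0,0],[0,0,0],[0,0,0],[0,0,0],[0,0,0],[0,0,0],[0,0,0],[0,0,0],[0,0,0],[0,0,0]],"turn":[[0,0,0],[0,0,0.5],[0,0,1],[0,0,1],[0,0,1],[0,0,1],[0,0,1],[0,0,1],[0,0,1],[0,0,1],[0,0,1],[0,0,0.7],[0,0,0.7],[0,0,0.7],[0,0,0.7],[0,0,0.7]],"gripper":[1,1,1,1,1,1,1,1,1,1,1,1,1,1,1,1]}'; python3 log.py; python3 -m creep '{"delta_pos":[[0,0,0],[0,0,0],[0,0,0],[0,0,0],[0,0,0],[0,0,0],[0,0,0]],"turn":[[0,0,0.7],[0,0,0.7],[0,0,0.7],[0,0,0.7],[0,0,0.5],[0,0,0],[0,0,0]],"gripper":[1,1,1,1,1,1,1]}'; python3 log.py; python3 - <<'E'
from h import *
a=eyes.read_camera("top")["frame"];b=eyes.read_camera("side")["frame"];c=eyes.read_camera("wrist")["frame"]
im=np.hstack([cv2.resize(a[140:260,250:410],(400,300)),cv2.resize(b[140:290,240:440],(400,300))])
cv2.imwrite("pics/p.png",np.vstack([im,np.hstack([cv2.resize(c,(400,250)),np.zeros((250,400,3),np.uint8)])]))
E
```

```text
t: 15.15
position: [531.4, 21.1, 170.0]
tool_rot: [-2.122, 0.326, 0.328]
wrist_force: [0.1, 0.4, -2.0]
opening: 62.8
grasp_force: 28.6
15.15 [ 0.095  0.745  0.278  1.583 -0.759  1.79  -0.812] [531.4  21.1 170. ] [-2.122  0.326  0.328] [ 0.1  0.4 -2. ] 62.8 28.626029239967465
[[0.897, -0.09, -0.433], [0.305, -0.584, 0.753], [-0.32, -0.807, -0.496]]
t: 16.02
position: [531.6, 20.5, 170.3]
tool_rot: [-2.295, 0.724, -0.009]
wrist_force: [0.3, -0.1, -0.6]
opening: 63.0
grasp_force: 28.6
16.02 [ 0.024  0.762  0.393  1.587 -0.798  1.832 -1.253] [531.6  20.5 170.3] [-2.295  0.724 -0.009] [ 0.3 -0.1 -0.6] 63.0 28.608625405468047
[[0.749, -0.502, -0.433], [-0.006, -0.658, 0.753], [-0.663, -0.561, -0.496]]
```

View pics/p.png

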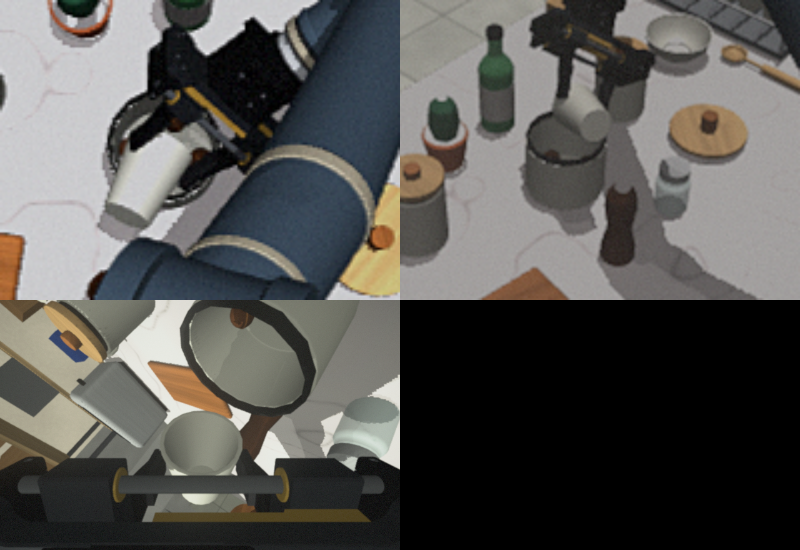

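```bash
python3 -m creep '{"delta_pos":[[-0.53,-0.45,-0.4],[-0.2,-0.17,-0.15],[0,0,0],[0,0,0],[0,0,0],[0,0,0],[0,0,0],[0,0,0],[0,0,0],[0,0,0],[0,0,0],[0,0,0],[0,0,0],[0,0,0],[0,0,0],[0,0,0],[0,0,0],[0,0,0],[0,0,0],[0,0,0]],"turn":[[0,0,0],[0,0,-0.3],[0,0,-1],[0,0,-1],[0,0,-1],[0,0,-1],[0,0,-1],[0,0,-1],[0,0,-1],[0,0,-1],[0,0,-1],[0,0,-1],[0,0,-1],[0,0,-1],[0,0,-1],[0,0,-1],[0,0,-1],[0,0,-1],[0,0,0],[0,0,0]],"gripper":[1,1,1,1,1,1,1,1,1,1,1,1,1,1,1,1,1,1,1,1]}'>/dev/null; python3 log.py;python3 - <<'E'
from plan import *
R=Rt(60,135,0);print(rows(np.array([412.5,277.3,140])+R[:,2]*19,R,14))
E
```

```text
18.68 [ 0.386  0.705 -0.168  1.548 -0.6    1.696  0.921] [531.9  19.6 198.4] [ 3.136 -1.05   2.098] [-0.2 -0.2 -1.7] 62.6 28.83293936960399
[[-0.25, 0.867, -0.431], [0.43, 0.499, 0.753], [0.867, 0.003, -0.497]]
([[0.26, 0.06, 0.84], [0.26, 0.07, 0.84], [0.26, 0.09, 0.83], [0.25, 0.11, 0.83], [0.25, 0.12, 0.83], [0.25, 0.14, 0.83], [0.25, 0.15, 0.83], [0.25, 0.17, 0.82], [0.25, 0.19, 0.82], [0.25, 0.2, 0.82], [0.24, 0.22, 0.81], [0.24, 0.23, 0.81], [0.24, 0.25, 0.81], [0.24, 0.26, 0.8]], [0.109, -0.001, -0.061])
```

```bash
python3 -m creep '{"delta_pos":[[0.26,0.06,0.84],[0.26,0.07,0.84],[0.26,0.09,0.83],[0.25,0.11,0.83],[0.25,0.12,0.83],[0.25,0.14,0.83],[0.25,0.15,0.83],[0.25,0.17,0.82],[0.25,0.19,0.82],[0.25,0.2,0.82],[0.24,0.22,0.81],[0.24,0.23,0.81],[0.24,0.25,0.81],[0.24,0.26,0.8],[0,0,0],[0,0,0]],"turn":[[0.11,0,-0.06],[0.11,0,-0.06],[0.11,0,-0.06],[0.11,0,-0.06],[0.11,0,-0.06],[0.11,0,-0.06],[0.11,0,-0.06],[0.11,0,-0.06],[0.11,0,-0.06],[0.11,0,-0.06],[0.11,0,-0.06],[0.11,0,-0.06],[0.11,0,-0.06],[0.11,0,-0.06],[0,0,0],[0,0,0]],"gripper":[1,1,1,1,1,1,1,1,1,1,1,1,1,1,1,1]}'>/dev/null; python3 log.py; python3 rel.py 412.5 277.3 75 60 135 0 0; python3 - <<'E'
from h import *
a=eyes.read_camera("top")["frame"];b=eyes.read_camera("side")["frame"];c=eyes.read_camera("wrist")["frame"]
im=np.hstack([cv2.resize(a[150:250,265:365],(400,300)),cv2.resize(b[260:340,240:347],(400,300))])
cv2.imwrite("pics/q.png",np.vstack([im,np.hstack([cv2.resize(c,(400,250)),cv2.resize(b,(400,250))])]))
E
```

```text
20.68 [ 0.048  0.684 -0.34   1.837 -0.677  1.34   0.905] [400.8 288.5 130.4] [-3.138 -1.05   2.353] [ 0.1 -0.5 -1.3] 63.0 28.836376033723354
[[-0.351, 0.707, -0.614], [0.353, 0.707, 0.613], [0.867, -0.002, -0.498]]
shift [-2.25  0.02  1.3 ] turn [-0.01 -0.02 -0.01]
```

View pics/q.png

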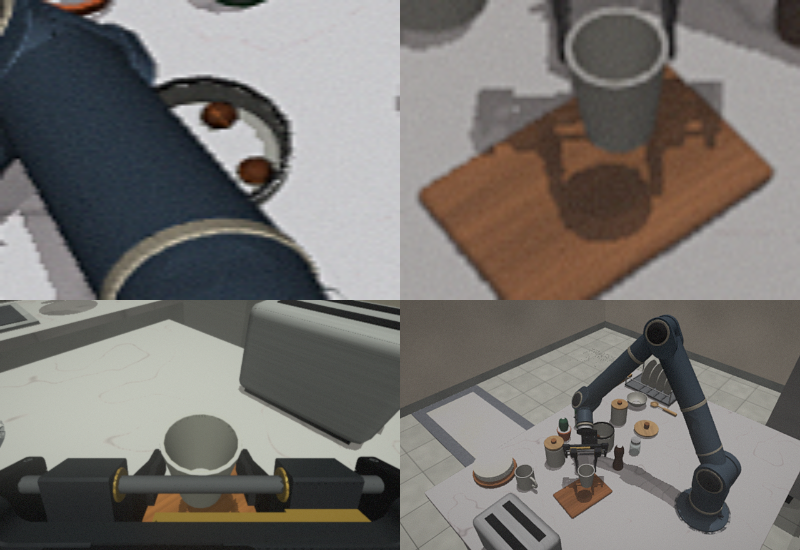

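Cup is empty and about upright; two walnuts are visible in the canister, and the third may be hidden by the arm. Placing the cup.

```bash
python3 -m creep '{"delta_pos":[[-0.43,0,0.25],[-0.43,0,0.25],[-0.43,0,0.25],[-0.43,0,0.25],[-0.43,0,0.25],[-0.06,0,0.03],[-0.06,0,0.03],[0,0,0]],"turn":[[0,0,0],[0,0,0],[0,0,0],[0,0,0],[0,0,0],[0,0,0],[0,0,0],[0,0,0]],"gripper":[1,1,1,1,1,1,1,1]}'; python3 -m creep '{"delta_pos":[[0,0,0],[0,0,0],[0,0,0],[0,0,-0.3],[0,0,-0.8],[0,0,-1],[0,0,-1],[0.5,0,-1],[1,0,-1],[1,0,-1],[1,0,-1]],"turn":[[0,0,0],[0,0,0],[0,0,0],[0,0,0],[0,0,0],[0,0,0],[0,0,0],[0,0,0],[0,0,0],[0,0,0],[0,0,0]],"gripper":[0.3,0,0,0,0,0,0,0,0,0,0]}';python3 log.py
```

```text
t: 21.82
position: [400.3, 289.2, 65.4]
tool_rot: [-3.14, -1.05, 2.356]
wrist_force: [0.7, 0.1, -1.8]
opening: 63.1
grasp_force: 28.8
t: 23.2
position: [478.8, 210.6, 230.8]
tool_rot: [-3.139, -1.05, 2.354]
wrist_force: [-0.0, -0.4, -0.0]
opening: 87.2
grasp_force: 0.0
23.2 [ 0.132  0.637 -0.291  1.608 -0.618  1.637  0.818] [478.8 210.6 230.8] [-3.139 -1.05   2.354] [-0.  -0.4 -0. ] 87.2 0.0
[[-0.351, 0.707, -0.614], [0.352, 0.708, 0.613], [0.868, -0.001, -0.497]]
```

```bash
python3 - <<'E'
from plan import *
from h import *
T=eyes.read_camera("top");Sd=eyes.read_camera("side")
print("knob",tri(T,(225.7,166.5),Sd,(245.6,223.4)))
f=T["frame"];h=cv2.cvtColor(f,cv2.COLOR_BGR2HSV)
m=cv2.inRange(h,(0,90,20),(18,255,190))
def cc(m,roi):
    x0,y0,x1,y1=roi;n,_,st,c=cv2.connectedComponentsWithStats(m[y0:y1,x0:x1]);return [(int(st[i,4]),np.round(c[i]+[x0,y0],1).tolist()) for i in range(1,n) if st[i,4]>8]
print("nuts top",cc(m,(292,176,338,224)))
hs=cv2.cvtColor(Sd["frame"],cv2.COLOR_BGR2HSV);print("side",cc(cv2.inRange(hs,(0,90,20),(18,255,190)),(302,195,345,235)))
g=cv2.inRange(h,(0,0,150),(180,45,255));print("cup",[ (a,c) for a,c in cc(g,(192,240,236,275))])
cv2.imwrite("pics/t2.png",f)
c=np.array([658,235.5,146])
q=np.array(sense()["joint_positions"])
for al in(100,135,170):
  R=Rt(0,al); r=follow(q,c+[0,0,40],R,10); 
  print(al,np.round(r[0],1),np.round(r[1],2)); x=np.array([464.5,-248.5,120])
  for al2 in(0,45,90,135): 
    r2=follow(r[1],x,Rt(0,al2),15); print("  lid",al2,round(r2[0],1),np.round(r2[1],2))
R=Rt(0,135);print(rows(c+[0,0,45],R,10))
E
```

```text
knob (array([657.4, 234.4, 146.3]), 0.7)
nuts top [(56, [301.4, 199.2])]
side [(13, [316.4, 216.9])]
cup [(219, [216.0, 259.5])]
100 0.0 [-0.39  0.53  0.02  1.47 -0.01  1.15 -0.19]
  lid 0 0.0 [ 0.04  0.43  0.51  1.89 -0.27  0.89 -0.88]
  lid 45 0.0 [ 0.16  0.41  0.36  1.89 -0.19  0.88 -0.17]
  lid 90 0.0 [ 0.27  0.4   0.22  1.89 -0.11  0.87  0.56]
  lid 135 0.0 [ 0.39  0.39  0.08  1.89 -0.04  0.87  1.28]
135 0.0 [-0.31  0.53 -0.09  1.47  0.05  1.15  0.38]
  lid 0 0.0 [ 0.04  0.43  0.51  1.89 -0.27  0.89 -0.88]
  lid 45 0.0 [ 0.15  0.41  0.37  1.89 -0.19  0.88 -0.16]
  lid 90 0.0 [ 0.27  0.4   0.23  1.89 -0.11  0.87  0.56]
  lid 135 0.0 [ 0.39  0.39  0.08  1.89 -0.04  0.87  1.28]
170 0.0 [-0.22  0.53 -0.21  1.47  0.12  1.15  0.95]
  lid 0 0.0 [ 0.04  0.43  0.51  1.89 -0.27  0.89 -0.88]
  lid 45 0.0 [ 0.16  0.41  0.37  1.89 -0.19  0.88 -0.17]
  lid 90 0.0 [ 0.28  0.4   0.22  1.89 -0.11  0.87  0.56]
  lid 135 0.0 [ 0.39  0.39  0.08  1.89 -0.04  0.87  1.28]
([[-0.36, 0.57, -0.29], [-0.39, 0.57, -0.25], [-0.41, 0.57, -0.21], [-0.43, 0.57, -0.16], [-0.45, 0.57, -0.12], [-0.46, 0.57, -0.07], [-0.46, 0.57, -0.02], [-0.46, 0.57, 0.03], [-0.46, 0.57, 0.07], [-0.45, 0.57, 0.12]], [0.003, -0.697, 0.001])
```

```bash
python3 -m creep '{"delta_pos":[[-0.36,0.57,-0.29],[-0.39,0.57,-0.25],[-0.41,0.57,-0.21],[-0.43,0.57,-0.16],[-0.45,0.57,-0.12],[-0.46,0.57,-0.07],[-0.46,0.57,-0.02],[-0.46,0.57,0.03],[-0.46,0.57,0.07],[-0.45,0.57,0.12],[0,0,0],[0,0,0]],"turn":[[0,-0.7,0],[0,-0.7,0],[0,-0.7,0],[0,-0.7,0],[0,-0.7,0],[0,-0.7,0],[0,-0.7,0],[0,-0.7,0],[0,-0.7,0],[0,-0.7,0],[0,0,0],[0,0,0]],"gripper":[1,1,1,1,1,1,1,1,1,1,1,1]}'>/dev/null; python3 log.py; python3 - <<'E'
from plan import *
from h import *
R=Rt(0,135);x0,R0,w=step(None,R);print("turn",np.round(w/.15,2),"shift",np.round(R0.T@(np.array([657.5,235,152])-x0)/25,2))
d=wrist();h=cv2.cvtColor(d["frame"],cv2.COLOR_BGR2HSV);p=proj(d,[657.5,235,146]);print("expect knob",p)
m=cv2.inRange(h,(3,120,60),(13,255,255))
n,_,st,c=cv2.connectedComponentsWithStats(m)
print([(st[i].tolist(),np.round(c[i]).tolist()) for i in range(1,n) if st[i,4]>60])
T=eyes.read_camera("top");h=cv2.cvtColor(T["frame"],cv2.COLOR_BGR2HSV)
n,_,st,c=cv2.connectedComponentsWithStats(cv2.inRange(h,(0,90,20),(18,255,190))[176:224,292:338]);print("nuts",[(st[i,4],c[i]+[292,176]) for i in range(1,n) if st[i,4]>8])
cv2.imwrite("pics/r.png",np.hstack([cv2.resize(T["frame"][150:300,170:370],(400,300)),cv2.resize(d["frame"],(400,300))]))
E
```

```text
24.8 [-0.356  0.513 -0.073  1.484  0.039  1.149  0.35 ] [655.  234.8 186.5] [-3.139e+00 -2.000e-03  2.356e+00] [ 1.2 -0.3  0. ] 0.4 0.0
[[-0.707, 0.707, -0.003], [0.707, 0.707, -0.001], [0.002, -0.003, -1.0]]
turn [-0.02 -0.01  0.  ] shift [-0.07  0.08  1.38]
expect knob [324.1 219.3]
[([156, 56, 18, 24, 83], [164.0, 68.0])]
nuts [(np.int32(54), array([319.57407407, 187.64814815])), (np.int32(57), array([301.45614035, 199.35087719])), (np.int32(55), array([328.2       , 206.56363636]))]
```

View pics/r.png

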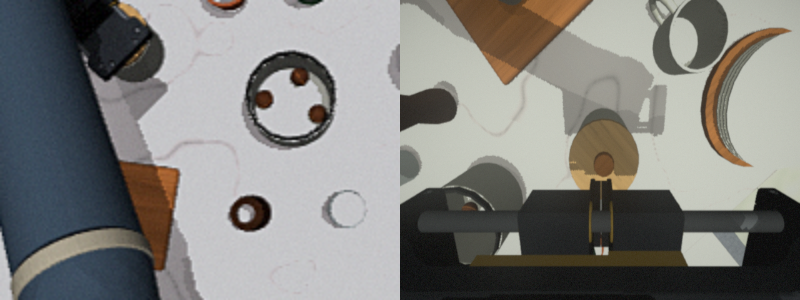

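All three walnuts lie in the canister (at (319,188), (301,199), (328,207) in the top view), and the knob sits where predicted. Now pressing the proud lid.

```bash
python3 -m creep '{"delta_pos":[[-0.07,0.08,0.5],[0,0,0.6],[0,0,0.4],[0,0,0.2],[0,0,0.12],[0,0,0.12],[0,0,0.04],[0,0,0]],"turn":[[-0.02,0,0],[0,0,0],[0,0,0],[0,0,0],[0,0,0],[0,0,0],[0,0,0],[0,0,0]],"gripper":[1,1,1,1,1,1,1,1]}'; python3 -m creep '{"delta_pos":[[0,0,0.04],[0,0,0.04],[0,0,0.04],[0,0,0]],"turn":[[0,0,0],[0,0,0],[0,0,0],[0,0,0]],"gripper":[1,1,1,1]}'
```

```text
t: 25.9
position: [658.1, 236.2, 137.7]
tool_rot: [3.14, -0.0, 2.357]
wrist_force: [0.7, -0.8, 0.2]
opening: 0.6
grasp_force: 0.0
t: 26.4
position: [658.0, 236.1, 134.4]
tool_rot: [3.14, -0.001, 2.357]
wrist_force: [0.2, -0.3, -0.6]
opening: 0.1
grasp_force: 0.0
```

```bash
python3 -m creep '{"delta_pos":[[0,0,0.06],[0,0,0]],"turn":[[0,0,0],[0,0,0]],"gripper":[1,1]}';python3 -m creep '{"delta_pos":[[0,0,0.06],[0,0,0]],"turn":[[0,0,0],[0,0,0]],"gripper":[1,1]}'; python3 -c "
from h import *
S=eyes.read_camera('side');T=eyes.read_camera('top')
cv2.imwrite('pics/s.png',np.hstack([cv2.resize(S['frame'][205:275,215:285],(400,400),interpolation=cv2.INTER_CUBIC),cv2.resize(T['frame'][140:200,190:250],(400,400),interpolation=cv2.INTER_CUBIC)]))"
```

```text
t: 26.65
position: [658.0, 236.0, 132.8]
tool_rot: [3.14, -0.001, 2.357]
wrist_force: [0.6, 0.1, 0.0]
opening: 0.5
grasp_force: 0.0
t: 26.9
position: [657.9, 236.1, 131.3]
tool_rot: [3.14, -0.001, 2.357]
wrist_force: [0.5, -0.0, -0.4]
opening: 0.9
grasp_force: 0.0
```

View pics/s.png

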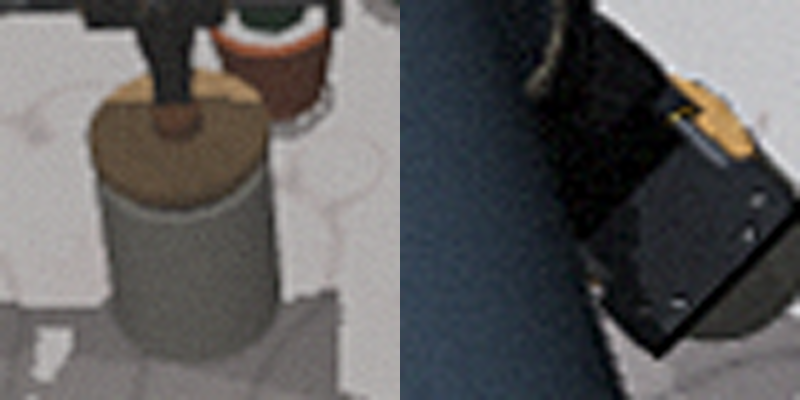

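```bash
python3 -m creep '{"delta_pos":[[0,0,0.06]],"turn":[[0,0,0]],"gripper":[1]}'; python3 - <<'E'
from h import *
s=sense();print(np.round(s["joint_torque"],2),s["wrist_force"])
S=eyes.read_camera('side')
for z in(122,130,136,146):
    p=proj(S,[658,236,z]);print(z,p,(p-[215,205])/.175, "disc near edge crop",[ ((proj(S,[658+46*np.cos(a),236+46*np.sin(a),z])-[215,205])/.175).round().tolist() for a in np.radians([137,])])
p=proj(S,[658+45*np.cos(2.39),236+45*np.sin(2.39),110]);print("rim near edge",(p-[215,205])/.175)
E
```

```text
t: 27.12
position: [658.2, 236.2, 130.1]
tool_rot: [3.14, -0.0, 2.357]
wrist_force: [-0.4, 0.6, -0.1]
opening: 0.6
grasp_force: 0.0
[ 0.000e+00 -5.455e+01 -4.300e-01 -2.246e+01 -5.000e-02  8.000e-02
  0.000e+00] [-0.40202086  0.58645588 -0.10661529]
122 [245.9 229.8] [176.57142857 141.71428571] disc near edge crop [[174.0, 206.0]]
130 [245.7 227.8] [175.42857143 130.28571429] disc near edge crop [[173.0, 195.0]]
136 [245.5 226.3] [174.28571429 121.71428571] disc near edge crop [[172.0, 186.0]]
146 [245.2 223.7] [172.57142857 106.85714286] disc near edge crop [[170.0, 172.0]]
rim near edge [176.57142857 221.71428571]
```

```bash
python3 -m creep '{"delta_pos":[[0,0,-0.8],[0,0,-0.8],[0,0,-0.8],[0,0,-0.8],[0,0,0]],"turn":[[0,0,0],[0,0,0],[0,0,0],[0,0,0],[0,0,0]],"gripper":[1,1,1,1,1]}'; python3 - <<'E'
from h import *
S=eyes.read_camera('side');A=cv2.imread("pics/side0.png");B=S["frame"];cv2.imwrite("pics/s3.png",B)
for n,f in(("before",A),("after",B)):
    print(n); 
    for v in range(216,250): print(v,f[v,245:248].mean(0).round().astype(int).tolist(),f[v,238:241].mean(0).round().astype(int).tolist())
E
```

```text
t: 27.8
position: [659.4, 236.6, 213.4]
tool_rot: [3.135, 0.002, 2.357]
wrist_force: [-0.0, 0.6, -0.1]
opening: 0.3
grasp_force: 0.0
before
216 [128, 136, 144] [144, 145, 146]
217 [86, 114, 138] [143, 144, 147]
218 [77, 110, 136] [108, 123, 139]
219 [84, 116, 139] [79, 109, 138]
220 [78, 107, 133] [76, 105, 132]
221 [66, 92, 124] [81, 109, 134]
222 [53, 78, 117] [82, 109, 132]
223 [59, 82, 121] [81, 109, 133]
224 [58, 83, 121] [83, 112, 138]
225 [61, 86, 126] [81, 111, 135]
226 [56, 78, 111] [81, 109, 135]
227 [40, 49, 67] [82, 111, 135]
228 [35, 43, 53] [82, 111, 136]
229 [36, 42, 54] [79, 107, 132]
230 [67, 88, 107] [79, 106, 132]
231 [83, 115, 139] [78, 106, 132]
232 [79, 107, 131] [80, 106, 130]
233 [79, 107, 131] [81, 109, 134]
234 [80, 108, 133] [83, 113, 140]
235 [77, 106, 130] [82, 113, 138]
236 [76, 105, 130] [81, 110, 137]
237 [84, 113, 138] [75, 103, 126]
238 [68, 88, 110] [57, 70, 87]
239 [40, 49, 57] [44, 54, 62]
240 [40, 49, 58] [48, 53, 61]
241 [42, 47, 50] [72, 76, 76]
242 [71, 76, 76] [80, 82, 87]
243 [83, 86, 89] [70, 74, 74]
244 [68, 70, 72] [65, 69, 71]
245 [68, 7
[... 504 characters left out ...]
, 87]
227 [44, 54, 73] [61, 78, 94]
228 [46, 53, 68] [59, 76, 92]
229 [46, 57, 73] [59, 74, 89]
230 [59, 73, 88] [61, 76, 90]
231 [61, 79, 93] [59, 74, 89]
232 [59, 74, 89] [60, 76, 90]
233 [63, 78, 91] [63, 78, 94]
234 [61, 76, 90] [61, 79, 95]
235 [60, 75, 91] [60, 77, 92]
236 [58, 75, 89] [58, 76, 91]
237 [65, 80, 94] [63, 79, 95]
238 [57, 70, 85] [59, 73, 87]
239 [54, 67, 79] [53, 66, 78]
240 [47, 57, 66] [61, 67, 76]
241 [51, 54, 59] [89, 92, 93]
242 [85, 88, 90] [96, 102, 103]
243 [100, 105, 109] [87, 90, 94]
244 [80, 85, 87] [82, 85, 87]
245 [82, 85, 87] [83, 87, 88]
246 [82, 85, 87] [81, 85, 87]
247 [81, 86, 87] [81, 86, 88]
248 [81, 86, 89] [82, 84, 87]
249 [84, 87, 88] [81, 87, 88]
```

```bash
python3 - <<'E'
from h import *
S=eyes.read_camera('side');s=sense();B=S["frame"];print(s["position"],proj(S,s["position"]),proj(S,s["position"]+np.array([0,0,19])))
g=B.mean(2).astype(int)
for v in range(192,218,1): print(v,g[v,228:262:2].tolist())
d=wrist();g=d["frame"].mean(2).astype(int);print(proj(d,s["position"]))
for v in range(214,262,4): print(v,g[v,296:350:3].tolist())
E
```

```text
[657.90111548 235.9528651  210.3430005 ] [243.2 206.8] [242.6 201.6]
192 [163, 166, 175, 174, 146, 34, 41, 44, 34, 149, 173, 173, 172, 136, 58, 68, 67]
193 [168, 177, 173, 175, 163, 25, 44, 40, 29, 147, 174, 172, 176, 123, 65, 66, 68]
194 [172, 175, 174, 173, 184, 42, 39, 35, 34, 147, 175, 172, 174, 101, 62, 68, 67]
195 [175, 173, 171, 175, 177, 108, 38, 46, 32, 139, 173, 172, 179, 101, 63, 64, 73]
196 [176, 175, 174, 172, 174, 142, 40, 40, 26, 138, 174, 168, 180, 96, 52, 63, 67]
197 [171, 175, 173, 170, 176, 131, 34, 41, 31, 140, 172, 172, 176, 66, 51, 52, 52]
198 [171, 173, 176, 174, 173, 139, 35, 42, 31, 138, 174, 174, 179, 67, 40, 49, 49]
199 [173, 170, 174, 171, 176, 143, 22, 37, 31, 140, 177, 168, 181, 77, 47, 50, 47]
200 [170, 175, 173, 175, 173, 142, 23, 28, 21, 151, 175, 173, 186, 69, 47, 41, 52]
201 [174, 174, 172, 172, 176, 150, 73, 95, 91, 155, 173, 175, 180, 58, 43, 47, 51]
202 [173, 175, 174, 175, 173, 170, 150, 163, 157, 171, 172, 169, 175, 77, 51, 53, 52]
203 [172, 172, 175, 173, 175, 178, 179, 179, 178, 175, 171, 173, 151, 121, 43, 50, 53]
204 [172, 173, 177, 170, 17
[... 1543 characters left out ...]
150, 139, 148]
230 [150, 148, 147, 154, 158, 149, 148, 150, 150, 154, 155, 158, 149, 144, 144, 146, 149, 147]
234 [148, 147, 147, 147, 150, 155, 152, 146, 148, 151, 155, 155, 156, 155, 148, 141, 149, 148]
238 [149, 149, 149, 123, 82, 117, 153, 155, 148, 144, 151, 151, 91, 85, 144, 152, 141, 145]
242 [151, 151, 146, 58, 39, 44, 42, 40, 65, 47, 41, 42, 43, 40, 102, 156, 151, 143]
246 [178, 151, 149, 44, 35, 39, 43, 42, 64, 44, 44, 40, 40, 44, 68, 153, 159, 175]
250 [191, 193, 172, 39, 41, 39, 36, 43, 66, 48, 43, 41, 37, 39, 56, 191, 192, 194]
254 [47, 45, 43, 44, 35, 35, 34, 46, 77, 52, 41, 41, 33, 40, 37, 39, 44, 44]
258 [44, 42, 43, 39, 36, 40, 36, 34, 76, 49, 40, 39, 37, 40, 38, 38, 41, 38]
```

The image profile shows the closed fingertips ending about 19 mm behind the reported TCP (side view row 201, predicted 207), and the lid hasn't moved. I'll press lower, watching the force.

```bash
python3 -m creep '{"delta_pos":[[-0.02,-0.01,0.8],[0,0,0.9],[0,0,0.9],[0,0,0.5],[0,0,0.1],[0,0,0.1],[0,0,0.1]],"turn":[[0,0,0],[0,0,0],[0,0,0],[0,0,0],[0,0,0],[0,0,0],[0,0,0]],"gripper":[1,1,1,1,1,1,1]}'; python3 -m creep '{"delta_pos":[[0,0,0.1],[0,0,0.1]],"turn":[[0,0,0],[0,0,0]],"gripper":[1,1]}';  python3 -m creep '{"delta_pos":[[0,0,0.08],[0,0,0.04]],"turn":[[0,0,0],[0,0,0]],"gripper":[1,1]}'
```

```text
t: 28.82
position: [658.8, 235.8, 125.8]
tool_rot: [3.138, 0.0, 2.357]
wrist_force: [0.1, -0.8, -0.0]
opening: 0.1
grasp_force: 0.0
t: 29.08
position: [658.4, 235.6, 120.2]
tool_rot: [3.14, -0.0, 2.357]
wrist_force: [-0.8, 1.0, -0.0]
opening: 0.2
grasp_force: 0.0
t: 29.32
position: [658.3, 235.6, 118.0]
tool_rot: [3.14, -0.0, 2.357]
wrist_force: [-2.8, -1.7, 7.0]
opening: 0.1
grasp_force: 3.5
```

```bash
python3 -m creep '{"delta_pos":[[0,0,0.08],[0,0,0.08],[0,0,0.08]],"turn":[[0,0,0],[0,0,0],[0,0,0]],"gripper":[1,1,1]}';  python3 -m creep '{"delta_pos":[[0,0,0.06],[0,0,0.06]],"turn":[[0,0,0],[0,0,0]],"gripper":[1,1]}';python3 -m creep '{"delta_pos":[[0,0,0.04],[0,0,0]],"turn":[[0,0,0],[0,0,0]],"gripper":[1,1]}'
```

```text
t: 29.7
position: [658.3, 235.5, 112.6]
tool_rot: [3.14, -0.0, 2.357]
wrist_force: [-1.9, -1.5, 7.5]
opening: 0.1
grasp_force: 3.7
t: 29.95
position: [658.3, 235.6, 110.2]
tool_rot: [3.14, -0.0, 2.357]
wrist_force: [-5.2, -2.5, 13.9]
opening: 0.3
grasp_force: 6.9
t: 30.2
position: [658.3, 235.6, 110.2]
tool_rot: [3.139, -0.0, 2.357]
wrist_force: [-6.3, -2.5, 13.7]
opening: 0.5
grasp_force: 6.8
```

```bash
python3 -m creep '{"delta_pos":[[0,0,0.08],[0,0,0]],"turn":[[0,0,0],[0,0,0]],"gripper":[1,1]}';python3 -m creep '{"delta_pos":[[0,0,-0.5],[0,0,-1],[0,0,-1],[0,0,-1],[0,0,-1],[0,0,-1],[0,0,0]],"turn":[[0,0,0],[0,0,0],[0,0,0],[0,0,0],[0,0,0],[0,0,0],[0,0,0]],"gripper":[1,0.8,0,0,0,0,0]}'; python3 - <<'E'
from plan import *
from h import *
S=eyes.read_camera('side');B=S["frame"]
for v in range(217,247): print(v,B[v,245:248].mean(0).round().astype(int).tolist(),B[v,238:241].mean(0).round().astype(int).tolist())
s=sense();print(s["position"])
d=wrist();g=d["frame"].mean(2).astype(int);print(s["opening"])
for v in range(200,250,5): print(v,g[v,190:270:5].tolist())
x=np.array([464.5,-248.5,150]); 
for al2 in(60,90): print(al2,rows(x,Rt(0,al2),20))
E
```

```text
t: 30.45
position: [658.4, 235.7, 110.1]
tool_rot: [3.139, 0.0, 2.357]
wrist_force: [-8.7, -3.4, 21.7]
opening: 0.9
grasp_force: 10.6
t: 31.32
position: [659.4, 235.9, 244.6]
tool_rot: [3.136, 0.001, 2.357]
wrist_force: [0.9, -0.2, 0.2]
opening: 52.6
grasp_force: 0.0
217 [176, 177, 177] [170, 170, 174]
218 [149, 156, 166] [173, 173, 175]
219 [98, 127, 154] [164, 166, 172]
220 [90, 122, 151] [125, 141, 158]
221 [93, 125, 152] [85, 120, 148]
222 [86, 117, 145] [86, 117, 145]
223 [72, 100, 138] [88, 120, 145]
224 [58, 79, 113] [90, 120, 148]
225 [45, 55, 76] [90, 120, 148]
226 [47, 61, 82] [92, 124, 152]
227 [54, 66, 88] [94, 127, 156]
228 [51, 64, 86] [83, 110, 133]
229 [49, 60, 78] [57, 71, 83]
230 [44, 52, 67] [60, 76, 91]
231 [50, 58, 74] [63, 78, 92]
232 [57, 72, 87] [58, 75, 89]
233 [63, 78, 93] [63, 78, 92]
234 [58, 74, 88] [61, 75, 90]
235 [62, 76, 91] [63, 76, 92]
236 [60, 75, 89] [65, 81, 96]
237 [58, 74, 89] [63, 77, 93]
238 [58, 74, 88] [60, 76, 92]
239 [60, 76, 89] [64, 79, 94]
240 [60, 75, 88] [58, 72, 87]
241 [52, 65, 75] [54, 67, 78]
242 [57, 69, 79] [71, 79, 85]
243 [76
[... 1219 characters left out ...]
 [-0.91, -0.51, 0.18], [-0.94, -0.45, 0.18], [-0.97, -0.39, 0.18], [-0.99, -0.32, 0.18], [-1.01, -0.26, 0.18], [-1.02, -0.19, 0.18], [-1.03, -0.12, 0.18], [-1.04, -0.06, 0.18], [-1.04, 0.01, 0.18], [-1.04, 0.08, 0.18]], [-0.0, -0.0, 0.437])
90 ([[-0.41, -0.96, 0.18], [-0.45, -0.94, 0.18], [-0.48, -0.92, 0.18], [-0.52, -0.9, 0.18], [-0.55, -0.88, 0.18], [-0.59, -0.86, 0.18], [-0.62, -0.84, 0.18], [-0.65, -0.81, 0.18], [-0.69, -0.78, 0.18], [-0.72, -0.76, 0.18], [-0.75, -0.73, 0.18], [-0.77, -0.7, 0.18], [-0.8, -0.67, 0.18], [-0.83, -0.63, 0.18], [-0.85, -0.6, 0.18], [-0.87, -0.57, 0.18], [-0.9, -0.53, 0.18], [-0.92, -0.5, 0.18], [-0.93, -0.46, 0.18], [-0.95, -0.42, 0.18]], [0.0, -0.0, 0.262])
```

Lid pressed home: knob shifted 2 px down, the dark gap is gone, and force rose to 21.7 N at the stop. Now to the wooden lid.

```bash
python3 -m creep '{"delta_pos":[[-0.41,-0.96,0.18],[-0.41,-0.96,0.18],[-0.41,-0.96,0.18],[-0.41,-0.96,0.18],[-0.41,-0.96,0.18],[-0.41,-0.96,0.18],[-0.41,-0.96,0.18],[-0.41,-0.96,0.18],[-0.41,-0.96,0.18],[-0.41,-0.96,0.18],[-0.41,-0.96,0.18],[-0.41,-0.96,0.18],[-0.41,-0.96,0.18],[-0.41,-0.96,0.18],[-0.41,-0.96,0.18],[-0.41,-0.96,0.18],[-0.41,-0.96,0.18],[-0.41,-0.96,0.18],[-0.41,-0.96,0.18],[-0.41,-0.96,0.18]],"turn":[[0,0,0],[0,0,0],[0,0,0],[0,0,0],[0,0,0],[0,0,0],[0,0,0],[0,0,0],[0,0,0],[0,0,0],[0,0,0],[0,0,0],[0,0,0],[0,0,0],[0,0,0],[0,0,0],[0,0,0],[0,0,0],[0,0,0],[0,0,0]],"gripper":[0,0,0,0,0,0,0,0,0,0,0,0,0,0,0,0,0,0,0,0]}'; python3 - <<'E'
from h import *
creep=0
s=sense();d=wrist();f=d["frame"];cv2.imwrite("pics/w5.png",f);h=cv2.cvtColor(f,cv2.COLOR_BGR2HSV)
for p in([464,-250.4,22],[466.3,-246.4,52]): print("pred",proj(d,p))
def cc(m,a=60):
    n,_,st,c=cv2.connectedComponentsWithStats(m);return [(st[i].tolist(),np.round(c[i],1).tolist()) for i in range(1,n) if st[i,4]>a]
k=cc(cv2.inRange(h,(3,120,40),(13,255,200)));print("knob",k)
w=cv2.inRange(h,(14,60,60),(28,255,255));print("wood",cc(w,800))
A=cv2.imread("pics/side0.png");hs=cv2.cvtColor(A,cv2.COLOR_BGR2HSV);S=eyes.read_camera("side")
print("side pred",proj(S,[464,-250.4,22]),proj(S,[466.3,-246.4,52]));
w=cv2.inRange(hs,(8,60,60),(25,255,255));print([x for x in cc(w) if 370<x[1][0]<420 and 185<x[1][1]<225])
A=cv2.imread("pics/top0.png");hs=cv2.cvtColor(A,cv2.COLOR_BGR2HSV)
k=cv2.inRange(hs,(0,120,40),(13,255,200));print("topknob",[x for x in cc(k,8) if 380<x[1][0]<420 and 220<x[1][1]<250])
print(s["position"],s["opening"])
E
```

```text
t: 33.92
position: [462.7, -249.3, 150.0]
tool_rot: [3.141, -0.003, 2.357]
wrist_force: [0.5, -0.7, 0.4]
opening: 86.9
grasp_force: 0.0
pred [321.3 191.5]
pred [326.2 198.1]
knob [([623, 50, 17, 30, 189], [633.8, 66.3]), ([602, 131, 14, 12, 87], [608.2, 135.7])]
wood [([259, 128, 128, 125, 12552], [322.2, 190.3]), ([295, 340, 146, 15, 1520], [355.2, 346.3])]
side pred [394.4 204.5] [394.2 198.1]
[([375, 192, 39, 27, 771], [393.7, 205.0])]
topknob [([398, 230, 9, 10, 66], [402.0, 234.5])]
[ 462.71717    -249.26661478  149.9601495 ] 86.86683810704145
```

```bash
python3 -m creep '{"delta_pos":[[-0.03,0.1,0.9],[0,0,1],[0,0,1],[0,0,1],[0,0,0.6],[0,0,0.3],[0,0,0]],"turn":[[0,0,0],[0,0,0],[0,0,0],[0,0,0],[0,0,0],[0,0,0],[0,0,0]],"gripper":[0,0,0,0,0,0,0]}'; python3 - <<'E'
from h import *
s=sense();S=eyes.read_camera("side");g=S["frame"].mean(2).astype(int)
for z in(0,26):
  for k in(1,-1): print(z,k,proj(S,s["position"]+np.array([0,0,z])+k*50*np.array([.707,.707,0])))
cv2.imwrite("pics/s6.png",S["frame"])
for v in range(176,214,1): print(v,g[v,360:440:3].tolist())
E
```

```text
t: 34.9
position: [466.6, -247.3, 31.5]
tool_rot: [3.14, -0.001, 2.357]
wrist_force: [-0.4, -0.1, -0.2]
opening: 87.1
grasp_force: 0.0
0 1 [378.9 202.9]
0 -1 [408.2 202.2]
26 1 [379.7 197. ]
26 -1 [409.2 196.3]
176 [68, 110, 163, 141, 44, 54, 50, 26, 33, 26, 33, 31, 31, 31, 27, 60, 57, 48, 29, 34, 30, 39, 42, 31, 149, 162, 160]
177 [72, 107, 162, 174, 40, 46, 41, 47, 48, 44, 31, 38, 39, 38, 99, 136, 135, 104, 29, 31, 35, 34, 27, 14, 133, 155, 163]
178 [72, 121, 160, 174, 30, 36, 36, 57, 50, 79, 104, 101, 100, 102, 155, 170, 168, 133, 33, 39, 29, 31, 35, 30, 126, 139, 154]
179 [64, 131, 162, 166, 27, 33, 38, 55, 58, 143, 157, 154, 153, 151, 168, 166, 164, 114, 36, 39, 37, 43, 27, 40, 105, 129, 142]
180 [68, 131, 160, 166, 23, 28, 34, 37, 52, 174, 178, 173, 172, 154, 156, 154, 159, 85, 36, 45, 48, 34, 32, 33, 75, 117, 125]
181 [68, 135, 153, 163, 15, 36, 41, 38, 22, 133, 130, 133, 133, 95, 95, 101, 104, 60, 71, 44, 44, 41, 23, 78, 46, 89, 124]
182 [74, 133, 161, 158, 23, 41, 37, 43, 36, 44, 30, 25, 29, 31, 24, 26, 23, 43, 73, 29, 27, 44, 26, 140, 63, 62, 107]
183 [71, 135, 159, 162, 47
[... 3301 characters left out ...]
71, 71, 66, 75, 75, 71, 71, 70, 76, 74, 93, 170, 158, 161, 159, 163, 160, 161, 162]
209 [162, 89, 99, 97, 95, 76, 69, 74, 69, 74, 67, 69, 77, 69, 70, 68, 69, 70, 95, 154, 162, 162, 156, 162, 164, 160, 157]
210 [159, 93, 101, 94, 89, 89, 65, 73, 71, 78, 68, 70, 69, 76, 74, 79, 72, 75, 102, 137, 159, 160, 161, 156, 157, 161, 162]
211 [163, 94, 98, 86, 95, 104, 54, 75, 73, 70, 72, 68, 68, 76, 77, 79, 76, 76, 100, 138, 163, 160, 161, 161, 158, 161, 165]
212 [160, 92, 94, 87, 96, 100, 60, 67, 69, 76, 72, 63, 73, 77, 75, 80, 82, 69, 105, 121, 157, 157, 159, 161, 158, 162, 158]
213 [163, 86, 94, 89, 98, 101, 85, 67, 75, 68, 72, 66, 71, 70, 73, 76, 83, 73, 102, 85, 162, 161, 160, 163, 160, 158, 161]
```

```bash
python3 -m creep '{"delta_pos":[[0,0,0.4],[0,0,0.3],[0,0,0.2],[0,0,0.1],[0,0,0]],"turn":[[0,0,0],[0,0,0],[0,0,0],[0,0,0],[0,0,0]],"gripper":[0,0,0,0,0]}';python3 -m creep '{"delta_pos":[[0,0,0.06],[0,0,0.06],[0,0,0]],"turn":[[0,0,0],[0,0,0],[0,0,0]],"gripper":[0,0,0]}'
```

```text
t: 35.58
position: [466.5, -247.5, 6.5]
tool_rot: [3.14, -0.001, 2.357]
wrist_force: [0.3, 0.0, 0.2]
opening: 87.0
grasp_force: 0.0
t: 35.95
position: [466.6, -247.5, 3.6]
tool_rot: [3.14, -0.001, 2.357]
wrist_force: [0.6, -0.2, -0.3]
opening: 87.2
grasp_force: 0.0
```

Close and check.

```bash
python3 -m creep '{"delta_pos":[[0,0,0],[0,0,0],[0,0,0],[0,0,0],[0,0,0],[0,0,0]],"turn":[[0,0,0],[0,0,0],[0,0,0],[0,0,0],[0,0,0],[0,0,0]],"gripper":[1,1,1,1,1,1]}';python3 -m creep '{"delta_pos":[[0,0,-0.3],[0,0,-1],[0,0,-1],[0,0,-1],[0,0,-1],[0,0,-1],[0,0,-1],[0,0,0]],"turn":[[0,0,0],[0,0,0],[0,0,0],[0,0,0],[0,0,0],[0,0,0],[0,0,0],[0,0,0]],"gripper":[1,1,1,1,1,1,1,1]}'; python3 - <<'E'
from h import *
s=sense();R=Rn.from_euler("xyz",s["tool_rot"]).as_matrix()
d=wrist();h=cv2.cvtColor(d["frame"],cv2.COLOR_BGR2HSV);w=cv2.inRange(h,(8,50,40),(28,255,255))
n,_,st,c=cv2.connectedComponentsWithStats(w);print([st[i].tolist() for i in range(1,n) if st[i,4]>500])
S=eyes.read_camera("side");h=cv2.cvtColor(S["frame"],cv2.COLOR_BGR2HSV);w=cv2.inRange(h,(8,60,40),(25,255,255))
n,_,st,c=cv2.connectedComponentsWithStats(w);print([(st[i].tolist(),c[i].round(1)) for i in range(1,n) if st[i,4]>60])
for z in (140,150,160,170): print(z,proj(S,[s["position"][0],s["position"][1],z]))
c=np.array([567.9,-2.4]);print((R.T@np.r_[c-s["position"][:2],0])/25,s["position"])
E
```

```text
t: 36.7
position: [466.6, -247.5, 3.7]
tool_rot: [3.14, -0.0, 2.357]
wrist_force: [-0.3, -0.3, -0.1]
opening: 34.9
grasp_force: 0.0
t: 37.7
position: [467.4, -248.3, 162.8]
tool_rot: [3.138, 0.003, 2.357]
wrist_force: [-0.6, -0.9, -2.9]
opening: 27.4
grasp_force: 30.0
[[603, 45, 35, 33, 826], [212, 138, 221, 186, 22904], [167, 309, 376, 48, 9549]]
[([313, 113, 49, 38, 734], array([338.9, 132.5])), ([378, 156, 65, 30, 909], array([402.6, 170.5])), ([338, 158, 27, 18, 381], array([351. , 166.6])), ([231, 205, 43, 38, 722], array([249.4, 227.7])), ([344, 234, 14, 16, 78], array([350., 240.])), ([116, 253, 71, 48, 736], array([154. , 286.7])), ([245, 274, 95, 75, 2877], array([289.6, 313.9]))]
140 [397.4 177. ]
150 [397.8 174.5]
160 [398.2 172.1]
170 [398.5 169.6]
[4.10577635 9.79887887 0.0178132 ] [ 467.44751125 -248.27931466  162.83723565]
```

```bash
python3 -m creep '{"delta_pos":[[0.38,0.89,0],[0.38,0.89,0],[0.38,0.89,0],[0.38,0.89,0],[0.38,0.89,0],[0.38,0.89,0],[0.38,0.89,0],[0.37,0.89,0],[0.37,0.9,0],[0.37,0.9,0],[0.37,0.9,0],[0,0,0],[0,0,0]],"turn":[[0,0,0],[0,0,0],[0,0,0],[0,0,0],[0,0,0],[0,0,0],[0,0,0],[0,0,0],[0,0,0],[0,0,0],[0,0,0],[0,0,0],[0,0,0]],"gripper":[1,1,1,1,1,1,1,1,1,1,1,1,1]}'; python3 - <<'E'
from h import *
s=sense();S=eyes.read_camera("side");f=S["frame"];h=cv2.cvtColor(f,cv2.COLOR_BGR2HSV);w=cv2.inRange(h,(8,60,40),(25,255,255))
n,_,st,c=cv2.connectedComponentsWithStats(w);print([(st[i].tolist(),c[i].round(1)) for i in range(1,n) if st[i,4]>60 and 250<c[i][0]<400])
th=np.linspace(0,6.28,90)
def bb(x,y,z,r): p=np.array([proj(S,[x+r*np.cos(a),y+r*np.sin(a),z]) for a in th]);return p.min(0),p.max(0)
x,y,z=s["position"]
for zz in(150,155,160): print(zz,"flange top",bb(x,y,zz+22,67),"bottom",bb(x,y,zz+12,67))
# canister outer wall columns from the first side image
A=cv2.imread("pics/side0.png").mean(2).astype(int)
for v in(225,230): print(v,A[v,296:352].tolist())
for zz in(40,70,95): print("can",zz,bb(568,-2,zz,64))
T=eyes.read_camera("top");h=cv2.cvtColor(T["frame"],cv2.COLOR_BGR2HSV);w=cv2.inRange(h,(8,60,40),(25,255,255))
n,_,st,c=cv2.connectedComponentsWithStats(w);print("top",[(st[i].tolist(),c[i].round(1)) for i in range(1,n) if st[i,4]>60 and 260<c[i][0]<370])
E
```

```text
t: 39.42
position: [565.6, -2.0, 160.4]
tool_rot: [-3.141, -0.002, 2.356]
wrist_force: [-0.4, 0.4, -3.1]
opening: 27.0
grasp_force: 30.0
[([340, 113, 22, 25, 332], array([351. , 125.1])), ([357, 161, 8, 15, 69], array([360.6, 168.2])), ([310, 165, 30, 3, 63], array([323.6, 165.7])), ([303, 177, 45, 31, 958], array([325.1, 192.6])), ([245, 274, 95, 75, 2883], array([289.6, 313.9]))]
150 flange top (array([302.4, 178. ]), array([347. , 206.5])) bottom (array([302.5, 180.6]), array([346.8, 209.1]))
155 flange top (array([302.4, 176.8]), array([347.1, 205.2])) bottom (array([302.4, 179.3]), array([346.9, 207.8]))
160 flange top (array([302.4, 175.5]), array([347.2, 203.9])) bottom (array([302.4, 178. ]), array([347. , 206.5]))
225 [145, 146, 141, 146, 143, 148, 121, 62, 58, 64, 57, 63, 68, 65, 63, 66, 71, 64, 69, 73, 67, 72, 67, 73, 70, 70, 71, 75, 73, 74, 67, 70, 71, 69, 66, 69, 65, 67, 66, 67, 64, 60, 63, 62, 57, 49, 115, 153, 142, 146, 141, 145, 142, 143, 145, 142]
230 [146, 141, 142, 147, 152, 116, 68, 64, 62, 64, 69, 67, 69, 65, 70, 66, 68, 70, 67, 71, 73, 66, 72, 73, 71, 72, 69, 73, 77, 71, 71, 68, 66, 72, 66, 64, 67, 62, 68, 68, 61, 62, 63, 61, 53, 61, 124, 150, 144, 149, 145, 145, 142, 144, 144, 143]
can 40 (array([303.2, 210. ]), array([343.3, 237.6]))
can 70 (array([303.1, 203.1]), array([343.8, 230.6]))
can 95 (array([303. , 197.2]), array([344.1, 224.6]))
top []
```

```bash
python3 -m creep '{"delta_pos":[[-0.03,0.17,0.3],[0,0,0.6],[0,0,0.6],[0,0,0.3],[0,0,0]],"turn":[[0,0,0],[0,0,0],[0,0,0],[0,0,0],[0,0,0]],"gripper":[1,1,1,1,1]}';python3 -m creep '{"delta_pos":[[0,0,0.1],[0,0,0.1],[0,0,0.1],[0,0,0]],"turn":[[0,0,0],[0,0,0],[0,0,0],[0,0,0]],"gripper":[1,1,1,1]}'
```

```text
t: 40.15
position: [569.6, 1.6, 115.6]
tool_rot: [3.141, -0.002, 2.357]
wrist_force: [0.3, -0.4, -3.2]
opening: 27.3
grasp_force: 30.0
t: 40.65
position: [570.1, 1.6, 109.0]
tool_rot: [3.14, -0.001, 2.357]
wrist_force: [-0.7, -0.2, -2.1]
opening: 26.8
grasp_force: 30.0
```

```bash
python3 -m creep '{"delta_pos":[[0,-0.06,0.08],[0,0,0.08],[0,0,0.08],[0,0,0]],"turn":[[0,0,0],[0,0,0],[0,0,0],[0,0,0]],"gripper":[1,1,1,1]}';python3 -m creep '{"delta_pos":[[0,0,0.08],[0,0,0.08],[0,0,0]],"turn":[[0,0,0],[0,0,0],[0,0,0]],"gripper":[1,1,1]}'
```

```text
t: 41.15
position: [569.0, 0.6, 102.9]
tool_rot: [3.14, -0.001, 2.357]
wrist_force: [0.1, 0.3, -2.5]
opening: 27.0
grasp_force: 30.0
t: 41.52
position: [569.4, 0.6, 99.8]
tool_rot: [3.14, -0.0, 2.357]
wrist_force: [-0.3, 0.0, 4.0]
opening: 27.2
grasp_force: 30.0
```

```bash
python3 -m creep '{"delta_pos":[[0,0,0.08],[0,0,0.08],[0,0,0]],"turn":[[0,0,0],[0,0,0],[0,0,0]],"gripper":[1,1,1]}';python3 -m creep '{"delta_pos":[[0,0,0.08],[0,0,0.08],[0,0,0]],"turn":[[0,0,0],[0,0,0],[0,0,0]],"gripper":[1,1,1]}'
```

```text
t: 41.9
position: [569.4, 0.6, 95.8]
tool_rot: [3.14, -0.0, 2.357]
wrist_force: [-2.1, -0.1, 4.9]
opening: 27.0
grasp_force: 30.0
t: 42.28
position: [569.4, 0.6, 91.7]
tool_rot: [3.14, -0.0, 2.357]
wrist_force: [-2.8, -0.2, 5.0]
opening: 27.3
grasp_force: 30.0
```

```bash
python3 -m creep '{"delta_pos":[[0,0,0.06],[0,0,0]],"turn":[[0,0,0],[0,0,0]],"gripper":[1,1]}'
```

```text
t: 42.52
position: [569.4, 0.7, 91.3]
tool_rot: [3.14, -0.0, 2.357]
wrist_force: [-5.8, -0.6, 13.1]
opening: 27.2
grasp_force: 30.0
```

```bash
python3 -m creep '{"delta_pos":[[0,0,0.06],[0,0,0]],"turn":[[0,0,0],[0,0,0]],"gripper":[1,1]}'; python3 -m creep '{"delta_pos":[[0,0,-0.1],[0,0,0],[0,0,0],[0,0,-0.5],[0,0,-1],[0,0,-1],[0,0,-1],[0,0,-1]],"turn":[[0,0,0],[0,0,0],[0,0,0],[0,0,0],[0,0,0],[0,0,0],[0,0,0],[0,0,0]],"gripper":[1,0,0,0,0,0,0,0]}';  python3 - <<'E'
from h import *
s=sense();S=eyes.read_camera("side");f=S["frame"];cv2.imwrite("pics/s9.png",f);h=cv2.cvtColor(f,cv2.COLOR_BGR2HSV);w=cv2.inRange(h,(8,60,40),(25,255,255))
n,_,st,c=cv2.connectedComponentsWithStats(w);print([(st[i].tolist(),c[i].round(1)) for i in range(1,n) if st[i,4]>60 and 290<c[i][0]<360])
th=np.linspace(0,6.28,90)
def bb(x,y,z,r): p=np.array([proj(S,[x+r*np.cos(a),y+r*np.sin(a),z]) for a in th]);return p.min(0),p.max(0)
for zz in(83,92): print(zz,"flange top",bb(569,-1,zz+22,67),"bottom",bb(569,-1,zz+12,67))
for v in range(190,232): print(v,f[v,314:317].mean(0).astype(int).tolist(),f[v,328:331].mean(0).astype(int).tolist())
E
```

```text
t: 42.78
position: [569.5, 0.6, 91.3]
tool_rot: [3.139, 0.0, 2.357]
wrist_force: [-8.1, 0.4, 21.3]
opening: 27.1
grasp_force: 30.0
t: 43.78
position: [569.3, 0.4, 204.7]
tool_rot: [3.139, 0.0, 2.357]
wrist_force: [-0.7, -0.1, -0.1]
opening: 84.7
grasp_force: 0.0
[([343, 113, 19, 25, 288], array([352.4, 124.5])), ([342, 159, 23, 17, 271], array([353.5, 168.1])), ([302, 194, 42, 30, 996], array([323. , 208.8]))]
83 flange top (array([301.6, 194.2]), array([344.8, 222.9])) bottom (array([301.6, 196.6]), array([344.7, 225.3]))
92 flange top (array([301.6, 192.1]), array([345. , 220.7])) bottom (array([301.6, 194.5]), array([344.8, 223.2]))
190 [160, 160, 163] [160, 161, 164]
191 [160, 163, 166] [161, 162, 165]
192 [164, 165, 168] [164, 166, 169]
193 [165, 166, 167] [166, 164, 165]
194 [151, 156, 164] [148, 156, 166]
195 [103, 126, 147] [100, 135, 162]
196 [76, 110, 139] [92, 133, 163]
197 [82, 112, 138] [97, 133, 166]
198 [86, 117, 142] [97, 132, 161]
199 [84, 115, 141] [92, 125, 154]
200 [84, 114, 142] [90, 123, 149]
201 [84, 115, 140] [87, 118, 145]
202 [86, 116, 143] [84, 116, 143]
20
[... 182 characters left out ...]
7, 74, 87]
209 [58, 76, 90] [55, 71, 88]
210 [57, 73, 90] [59, 78, 92]
211 [56, 73, 89] [58, 74, 88]
212 [58, 75, 90] [58, 74, 91]
213 [59, 75, 92] [58, 74, 90]
214 [60, 77, 92] [59, 77, 93]
215 [56, 72, 89] [61, 78, 94]
216 [55, 71, 88] [60, 76, 92]
217 [59, 74, 89] [61, 77, 93]
218 [54, 72, 87] [58, 75, 92]
219 [56, 73, 87] [59, 76, 93]
220 [60, 77, 95] [59, 74, 92]
221 [58, 75, 92] [59, 77, 92]
222 [47, 60, 71] [52, 69, 83]
223 [62, 69, 74] [49, 59, 70]
224 [75, 79, 81] [69, 74, 78]
225 [76, 81, 81] [74, 78, 81]
226 [78, 81, 84] [76, 81, 82]
227 [75, 79, 81] [76, 80, 82]
228 [76, 80, 84] [74, 79, 80]
229 [76, 80, 80] [73, 77, 79]
230 [76, 82, 83] [74, 78, 80]
231 [76, 82, 84] [76, 79, 81]
```

```bash
python3 - <<'E'
from h import *
def cup(f,roi):
    x0,y0,x1,y1=roi;h=cv2.cvtColor(f,cv2.COLOR_BGR2HSV)[y0:y1,x0:x1];m=cv2.inRange(h,(0,0,45),(180,70,255))
    n,l,st,c=cv2.connectedComponentsWithStats(m);i=1+np.argmax(st[1:,4]*(np.hypot(*(c[1:]-[(x1-x0)/2,(y1-y0)/2]).T)<25));return st[i].tolist(),(c[i]+[x0,y0]).round(1)
for n,roi in(("side",(278,270,322,322)),("top",(192,240,240,278))):
    d=eyes.read_camera(n);print(n,cup(cv2.imread(f"pics/{n}0.png"),roi),cup(d["frame"],roi))
E
```

```text
side ([0, 0, 44, 46, 1185], array([297.5, 287.9])) ([0, 0, 44, 46, 1262], array([297.7, 288.1]))
top ([8, 7, 26, 26, 350], array([210.8, 259. ])) ([8, 7, 26, 26, 524], array([212.6, 259.7]))
```

```bash
python3 -m creep '{"delta_pos":[[0,0,-0.5],[0,0,0],[0,0,0]],"turn":[[0,0,0],[0,0,0],[0,0,0]],"gripper":[0,0,0]}'; python3 -c "
from station import job
print(job.job_done())"
```

```text
t: 44.3
position: [568.8, 0.4, 215.1]
tool_rot: [3.141, -0.001, 2.357]
wrist_force: [-0.6, 0.7, -0.2]
opening: 87.0
grasp_force: 0.0
the job is handed in; nothing more can be done
None
```

I handed the job in at 44 s, with no verdict returned: the walnuts are in the canister, its lid and the left tin's proud lid are pressed home, the tumbler is back in place on the board, and I saw no bystander contact.

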